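Snap the cover onto the practice-jaw holder

TASK

Close the practice-jaw holder: take the black cover plate by its blue rib, set it level over the four white snap posts so that every post enters its hole and let go of the rib (it is only for carrying and would snap off if used to press), then work it down evenly at its four round pads, a little at a time, until all four corners have clicked fully home on the shoulders. Keep the plate nearly level (never tipped more than about 5 degrees) and be gentle: pressed onto its posts with more than about 25 N, the holder cracks. Leave the other things on the bench where they are and let go of the cover at the end.

Things in the scene. Friction and masses are not known exactly. Their poses are not given: they have to be found in the camera images.
- base_seat (a point): Middle of the holder base at the height of the tops of its four white shoulders (28 mm above the base's underside), on which the cover's underside rests when home; z up, x along the long side. The four white snap posts stand at x = +-58 mm, y = +-38 mm from here, on rigid shoulders 22 mm square.
- base: Holder base: grey block 152 x 120 x 22 mm with a row of practice teeth, fixed in a steel tray whose floor is 4 mm above the table. Origin at the middle of its underside, 28 mm below base_seat, same axes.
- post0 (a point): Foot of one snap post, at shoulder height (base x = 58, y = 38 mm); the other three are alike. Post: 8 mm square up to 15 mm above the shoulder, then a cone to a 3 mm tip at 21 mm. Two orange spring barbs slope outward going down its +-x sides, 15 mm across at 7 mm above the shoulder.
- post3 (a point): Foot of the opposite post (base x = -58, y = -38 mm). Behaviour of all: a cover laid on rests on the barbs, its underside about 11 to 13 mm above the shoulders. Pressed at a pad it needs up to about 12 N, less from half-way, then drops free about 2 mm above home, where the barbs spring out over the plate and hold it; on the shoulder the force rises at once.
- cover_under (a point): Middle of the cover's flat underside; z up, x along the long side. Cover: black plate 140 (x) x 110 (y) x 5 mm, about 150 g, lying flat in the tray, rib up. Holes 12 (x) by 10 mm (y) right through at x = +-58, y = +-38 mm. Four round blue press pads, 18 mm across, at x = +-34, y = +-38 mm. It fits either way round (half a turn).
- cover_grip (a point): Point to grasp on the cover's blue rib, on the cover's middle axis, 30 mm above the underside. The rib stands in the middle of the plate: 40 mm long (along the cover's x), 12 mm thick (along y: close the fingers along y), its top 50 mm above the underside.
- rib: The blue rib on the cover, 40 x 12 x 45 mm, fixed upright in the middle of the plate; origin at the middle of its foot, on the plate's top face. For carrying only: it must not be gripped or pushed while the plate is pressed down over the barbs.
- cover: The cover as a whole; its origin and axes are those of cover_under. Its press pads are screw-in caps, each set to its own height: the pad tops lie anywhere from 24 to 38 mm above the underside (different each time and not told, so they are found by touch); they do not give when pressed. The post tips end 16 mm above the plate's top face when it is home.
- corner0 (a point): Point on the cover's underside at the centre of one hole (cover x = 58 mm, y = 38 mm): its height above base_seat tells whether that corner is home (0) or still up on the barbs (about 11 to 13 mm).
- corner1 (a point): Point on the cover's underside at the centre of one hole (cover x = 58 mm, y = -38 mm): its height above base_seat tells whether that corner is home (0) or still up on the barbs (about 11 to 13 mm).
- corner2 (a point): Point on the cover's underside at the centre of one hole (cover x = -58 mm, y = 38 mm): its height above base_seat tells whether that corner is home (0) or still up on the barbs (about 11 to 13 mm).
- corner3 (a point): Point on the cover's underside at the centre of one hole (cover x = -58 mm, y = -38 mm): its height above base_seat tells whether that corner is home (0) or still up on the barbs (about 11 to 13 mm).
- tweezers: Bystander: steel tweezers, 130 mm long, 8 mm high, in the middle of the tray.
- bur_block: Bystander: clear bur block 40 x 40 x 36 mm, in the middle of the tray.
- phone: Bystander: black phone 150 x 72 x 9 mm, beyond the tray.
- wax_box: Bystander: clear box with yellow insert, 70 x 70 x 37 mm, beyond the tray.
- case: Bystander: dark soft-edged glasses case 90 x 170 x 60 mm, beyond the tray.
- cup: Bystander: green cup 72 mm across, 80 mm high, right of the tray.
- gel: Bystander: blue bottle 64 mm across, 170 mm high, right of the tray.
- gloves: Bystander: white and blue glove box 120 x 230 x 80 mm, left of the tray.
Mind the look-alikes: they are no part of the job. Leave any yellow look-alike of the cover alone.

How it is judged:
By the outcome, as a careful person would: the job done as asked, in the order asked, and still so for the second after the job is handed in, with the robot touching nothing.
It also fails if it takes over 72 s, if anything falls off the work surface, if the arm or the gripper's body presses on something with over 40 N, if the wrist force passes 120 N, or if a joint passes its speed limit or range.

ROBOT

A 7-joint arm with a two-finger parallel gripper is mounted at the origin on the work surface. World frame = base frame: x ahead of the robot, y to its left, z up, the work surface at z = 0. Lengths are in m, angles in rad, forces in N, time in s.
With the tool pointing down it reaches from about 0.4 to 0.85 m from the base axis. Payload 10.4 kg.
Tool frame: the origin (TCP) lies between the finger pads; the fingertips stand 8 mm ahead of it and the grasp point (between the pads) lies 11 mm behind it; z points along the fingers, x is the direction in which the jaws open and shut, and the axes are right-handed (so a half turn about z gives the same grasp; the last joint's range is limited). The gripper opens to 87 mm and grips with 3 to 60 N. Pads are 19 mm wide; open, the fingers measure 117 mm over their backs; the gripper's body (75 mm by 190 mm) begins 51 mm behind the grasp point.
Start: joints at [1.122, 0.332, -0.065, 1.46, 0.022, 1.35, -0.088], TCP at [0.258, -0.569, 0.231] pointing down, gripper open.
Joint ranges: [-2.6, 2.6], [-0.5, 2.12], [-1.47, 1.34], [0.16, 2.42], [-1.27, 4.41], [0.06, 2.06], [-2.6, 2.6]. Speed limits (rad/s): [2.22, 2.22, 2.79, 2.79, 3.14, 3.14, 3.14].

INTERFACE

Orientations are given as a unit quaternion [x, y, z, w].
In Python, from bench import r, viewer gives the robot as it stands.
- The arm moves only by the tool apply_moves, never from a script. Its argument "increments" is a list of rows, each an object with "grip": the closure in counts, from 0 (fully open) to 255 (shut); "xyz": the shift along the tool's x, y, z in mm, a list of three; "rotation": the turn, a rotation vector about the tool's x, y, z in degrees, a list of three. A call has 1 to 5 rows; each row is the pose to reach, as a shift and turn from the pose measured when the call began, along the tool's axes at that moment; what a row does not reach only later rows make up. A row lasts 1/8 s, in which the tool goes at most 62.5 mm and 10.7 degrees, less where a joint would pass 70% of its speed; a pose out of reach is approached as far as the arm can. A call with a gripper value outside its range is refused whole. The fingers move at their own pace and stop on an object; "squeeze" is the grip in N (left out, the last holds). Time passes only in rows, so rows that repeat a pose let the fingers close. It gives the time, the measured TCP pose, the force and the opening at its end, in the units of the state.
- r.read_state(): the state, without advancing time (a new reading comes with each control period).
- viewer.camera(name): name is "side" or "top"; returns a dict with "img" (400x640x3 uint8, blue, green, red), "range_z" (400x640 float32, m along the optical axis (not along the pixel's ray), 0 where there is no reading), "vertical_fov" (degrees; the focal length in pixels is half the picture's height over the tangent of half this angle, whatever the lens; pixels are square), "cx", "cy" (the principal point, pixels), "D" ([k1, k2, p1, p2, k3] as OpenCV has them; the pictures are not rectified), "rvec" (rotation vector, rad) and "tvec" (3), from world to camera coordinates, as OpenCV has them. Camera axes: x right, y down, z forward; pixel columns grow to the right and rows downward; lengths in m; the calibration is good to about 2 mm. A picture is of the moment at which its call begins.
- r.close_job(): hands the job in, once; it reports no verdict.
The state is a dict: "time": time; "joint_positions": joint angles; "joint_vel": joint speeds; "joint_torque": joint torques, N m; "ee_pos": TCP position; "eef_rot": TCP orientation; "ft_force": force on the tool from outside, world axes, zero at the start; "torque": the same for the moment, N m; "width": finger opening in m.
Only numpy, scipy, OpenCV 4.12 (cv2) and the standard library are available. Lean on these libraries where they do the work, as an engineer would, in place of code of your own. Each camera call takes 0.05 s, during which the arm holds its last target.

## Working session

There is one attempt and no reset: what is moved stays moved. The work goes in short steps, Python scripts to look and compute and a tool call to move; the robot and the scene stay as the last step left them, time stands still between calls to the robot, and variables do not carry over. Pictures are saved under pics/ and viewed, and the job is handed in when it is done.

Besides the shell and the picture viewer there is one more tool, called after ">>>" as name(argument=value, ...), one argument or row to a line, values as JSON. apply_moves: Moves the arm, as the interface text tells. Its arguments: {"type":"object","properties":{"increments":{"type":"array","items":{"type":"object","properties":{"grip":{"type":"number"},"xyz":{"type":"array","items":{"type":"number"}},"rotation":{"type":"array","items":{"type":"number"}}}}},"squeeze":{"type":"number"}},"required":["increments"]}

```bash
ls; mkdir -p pics
python3 - <<'E'
from bench import r, viewer
import cv2,numpy as np,pickle
s=r.read_state()
for k,v in s.items(): print(k,np.round(v,4))
for n in ("side","top"):
    c=viewer.camera(n); cv2.imwrite(f"pics/{n}0.png",c["img"]); pickle.dump(c,open(f"{n}0.pkl","wb"))
    print(n,c["vertical_fov"],c["cx"],c["cy"],c["D"],c["rvec"],c["tvec"])
E
```

```text
pics
time 0.0
joint_positions [ 1.1224  0.3328 -0.0647  1.461   0.0216  1.3499 -0.0885]
joint_vel [-0.0023 -0.0002 -0.0007 -0.      0.0008  0.0005 -0.001 ]
joint_torque [ 4.00000e-04 -6.23254e+01  2.50000e-02 -3.89900e+01 -6.12000e-02
  3.96000e-02  2.00000e-04]
ee_pos [ 0.258  -0.5688  0.2298]
eef_rot [ 8.405e-01 -5.417e-01 -6.000e-04 -4.000e-04]
ft_force [ 0.3032 -0.5713  0.6993]
torque [-0.0507 -0.0169 -0.0338]
width 0.087
side 50.13856415487377 318.8338737029221 208.242859988466 [0.03695913 0.         0.         0.         0.        ] [ 0.80582624 -2.5343146   1.15448124] [0.39292309 0.20826455 1.04591746]
top 56.86253917390134 315.16402620350124 195.19616072600527 [-0.00773621  0.          0.          0.          0.        ] [ 2.17274682 -2.14403986  0.09232961] [0.01927636 0.50324618 1.09538641]
```

View pics/top0.png

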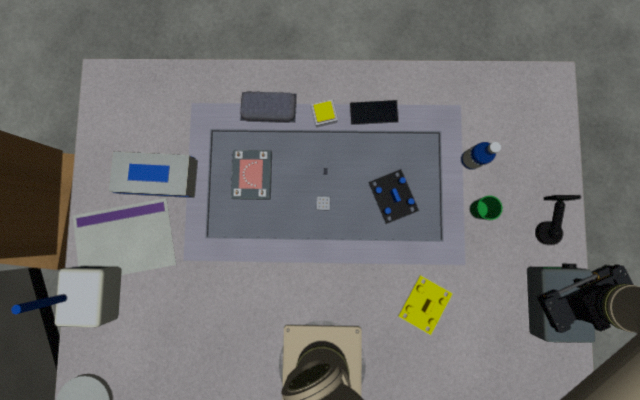

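View pics/side0.png

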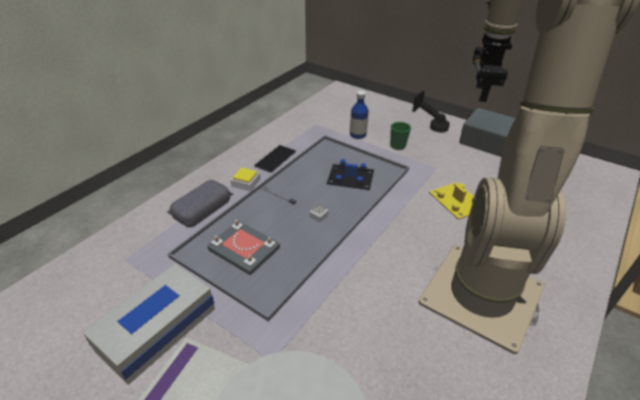

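```bash
cat > h.py <<'E'
import cv2,numpy as np,pickle
from scipy.spatial.transform import Rotation as R
def K(c):
    f=c["img"].shape[0]/2/np.tan(np.radians(c["vertical_fov"])/2)
    return np.array([[f,0,c["cx"]],[0,f,c["cy"]],[0,0,1.]])
def ray(c,uv):
    uv=np.asarray(uv,float).reshape(-1,1,2)
    n=cv2.undistortPoints(uv,K(c),np.array(c["D"],float)).reshape(-1,2)
    Rm=cv2.Rodrigues(np.array(c["rvec"],float))[0]; t=np.array(c["tvec"],float).ravel()
    return -Rm.T@t, np.c_[n,np.ones(len(n))]@Rm
def plane(c,uv,z):
    o,d=ray(c,uv); return o+d*((z-o[2])/d[:,2])[:,None]
def proj(c,P):
    return cv2.projectPoints(np.asarray(P,float).reshape(-1,1,3),np.array(c["rvec"],float),np.array(c["tvec"],float),K(c),np.array(c["D"],float))[0].reshape(-1,2)
def cloud(c):
    h,w=c["range_z"].shape
    u,v=np.meshgrid(np.arange(w),np.arange(h)); uv=np.c_[u.ravel(),v.ravel()].astype(float)
    o,d=ray(c,uv); return (o+d*c["range_z"].reshape(-1,1)).reshape(h,w,3)
def tri(c1,uv1,c2,uv2):
    o1,d1=ray(c1,uv1);o2,d2=ray(c2,uv2);d1=d1[0];d2=d2[0]
    A=np.c_[d1,-d2];s=np.linalg.lstsq(A,o2-o1,rcond=None)[0]
    a=o1+d1*s[0];b=o2+d2*s[1];return (a+b)/2,np.linalg.norm(a-b)
E
python3 - <<'E'
from h import *
for n,bx in (("top",[(225,140,285,210),(360,160,430,230)]),("side",[(200,215,290,280),(320,150,385,195)])):
    c=pickle.load(open(n+"0.pkl","rb"))
    for i,(a,b,e,f) in enumerate(bx):
        cv2.imwrite(f"pics/{n}c{i}.png",cv2.resize(c["img"][b:f,a:e],None,fx=8,fy=8,interpolation=cv2.INTER_NEAREST))
c=pickle.load(open("top0.pkl","rb"));P=cloud(c)
np.set_printoptions(precision=4,suppress=True)
for uv in [(325,230),(252,175),(252,150),(100,250),(395,196),(378,188),(265,193),(235,192)]:
    print(uv,P[uv[1],uv[0]])
hsv=cv2.cvtColor(c["img"],cv2.COLOR_BGR2HSV)
for n in("top","side"):
    c=pickle.load(open(n+"0.pkl","rb"));hsv=cv2.cvtColor(c["img"],cv2.COLOR_BGR2HSV)
    m=cv2.inRange(hsv,(105,120,60),(130,255,255))
    nn,l,st,ce=cv2.connectedComponentsWithStats(m)
    for i in range(1,nn):
        if st[i,4]>5:print(n,st[i],ce[i],cloud(c)[l==i].mean(0))
E
```

```text
(325, 230) [ 0.3983 -0.0053  0.0056]
(252, 175) [0.5626 0.2203 0.0277]
(252, 150) [0.6422 0.2241 0.0209]
(100, 250) [0.3267 0.6895 0.004 ]
(395, 196) [ 0.5008 -0.2106  0.0522]
(378, 188) [ 0.5266 -0.1637  0.0315]
(265, 193) [0.5068 0.1775 0.036 ]
(235, 192) [0.5072 0.2653 0.0499]
top [474 142  22  22 289] [482.5606 153.2007] [ 0.6163 -0.4412  0.1229]
top [128 164  41  18 656] [148.0838 172.404 ] [0.5573 0.513  0.0885]
top [399 177   7   7  37] [402.1081 179.973 ] [ 0.5515 -0.2358  0.0349]
top [375 186   7   7  38] [378.1842 189.3158] [ 0.5232 -0.1649  0.0272]
top [392 188   9  14  72] [396.  194.5] [ 0.5057 -0.2143  0.0483]
top [408 198   7   7  37] [410.8108 200.8108] [ 0.489  -0.2618  0.0319]
top [385 207   7   7  40] [387.675 210.025] [ 0.4605 -0.1927  0.03  ]
top [ 11 304  11  11  86] [ 15.8372 309.0581] [0.1838 0.7809 0.1965]
side [353 100  14  18 194] [359.5619 109.7474] [ 0.6091 -0.4296  0.1175]
side [341 159  16  17 121] [349.5207 167.8182] [ 0.5086 -0.2107  0.0397]
side [361 164   4   4  11] [362.8182 165.1818] [ 0.4863 -0.2576  0.0321]
side [336 174   6   5  25] [338.4  176.24] [ 0.5242 -0.1709  0.0236]
side [357 176   6   5  26] [359.5 178. ] [ 0.4612 -0.1954  0.0293]
side [ 118  286   60   47 1026] [147.5975 308.8908] [0.5544 0.5204 0.0843]
side [166 332   5   4   8] [168.  333.5] [0.4966 0.5257 0.05  ]
side [159 338   5   4   9] [160.8889 339.4444] [0.4969 0.5434 0.0509]
side [153 343   4   4   6] [154.6667 344.6667] [0.4973 0.5585 0.0512]
side [146 349   4   5   7] [147.4286 351.    ] [0.4972 0.576  0.052 ]
side [123 361  13  12  24] [129.1667 366.5417] [0.5001 0.6168 0.05  ]
```

View pics/topc0.png

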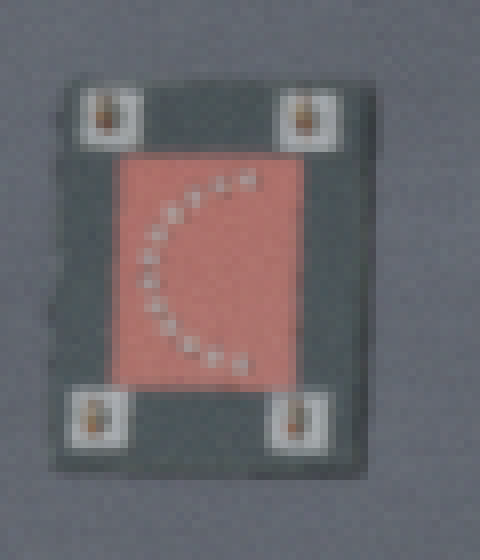

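View pics/topc1.png

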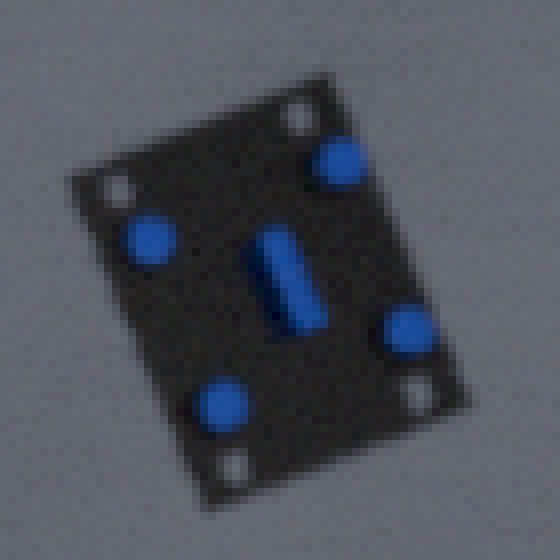

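View pics/sidec0.png

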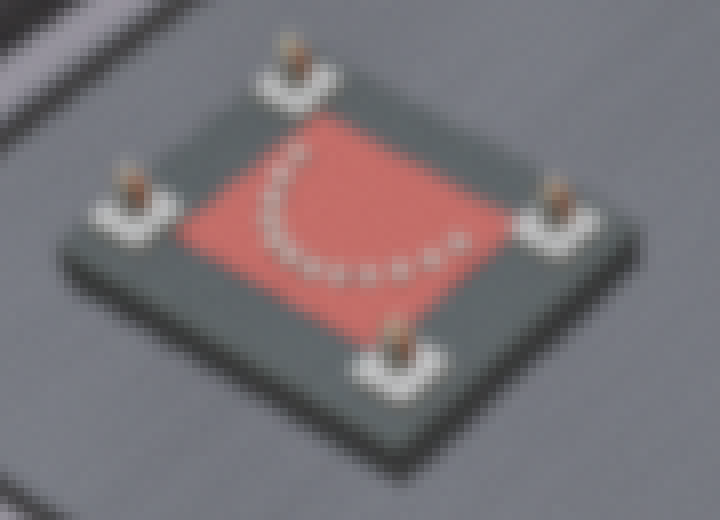

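View pics/sidec1.png

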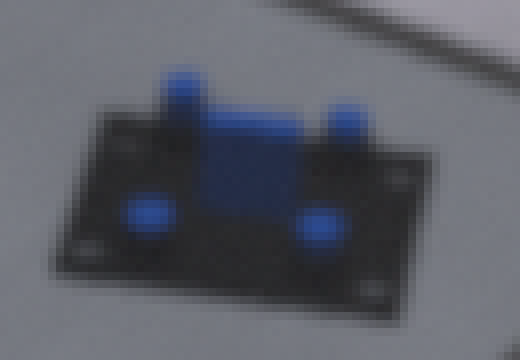

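```bash
cat >> h.py <<'E'
def up(c,box,f=8):
    a,b,e,d=box; im=c["img"][b:d,a:e]
    return cv2.resize(im,None,fx=f,fy=f,interpolation=cv2.INTER_CUBIC)
def back(box,p,f=8):
    p=np.asarray(p,float); return (p+0.5)/f-0.5+np.array(box[:2])
def fit2(model,pts):
    # rigid 2D model->pts
    mc,pc=model.mean(0),pts.mean(0);H=(model-mc).T@(pts-pc)
    th=np.arctan2(H[0,1]-H[1,0],H[0,0]+H[1,1]);Rm=np.array([[np.cos(th),-np.sin(th)],[np.sin(th),np.cos(th)]])
    t=pc-Rm@mc;res=pts-(model@Rm.T+t);return t,np.degrees(th),res
def blobs(m,lo,hi):
    n,l,st,ce=cv2.connectedComponentsWithStats(m)
    return [(st[i],ce[i]) for i in range(1,n) if lo<st[i,4]<hi]
E
python3 - <<'E'
from h import *
np.set_printoptions(precision=4,suppress=True)
# BASE
for n,box in (("top",(225,140,285,210)),("side",(200,215,290,280))):
    c=pickle.load(open(n+"0.pkl","rb"));im=up(c,box);g=cv2.cvtColor(im,cv2.COLOR_BGR2HSV)
    m=((g[...,2]>145)&(g[...,1]<70)).astype(np.uint8)*255
    if n=="top":
        m=cv2.morphologyEx(m,cv2.MORPH_CLOSE,np.ones((25,25)))
    cv2.imwrite(f"pics/m_{n}.png",m)
    pts=[]
    for st,ce in blobs(m,600,9000):
        cs,_=cv2.findContours(((cv2.connectedComponents(m)[1]==cv2.connectedComponents(m)[1][int(ce[1]),int(ce[0])])*255).astype(np.uint8),0,2)
        rc=cv2.minAreaRect(cs[0]);uv=back(box,[rc[0]])
        P=plane(c,uv,0.032)[0];pts.append(P[:2]);print(n,st,rc,P)
    if len(pts)==4:
        pts=np.array(pts);cc=pts.mean(0)
        print("mean",cc);d=pts-cc
        # model long side x ~ along world x
        mod=np.array([[np.sign(a)*58,np.sign(b)*38] for a,b in d])/1000
        print(fit2(mod,pts))
# COVER
c=pickle.load(open("top0.pkl","rb"));box=(360,160,430,230)
im=up(c,box);v=im.max(2);g=cv2.cvtColor(im,cv2.COLOR_BGR2HSV)
m=((v<70)|(g[...,1]>110)).astype(np.uint8)*255
cs,_=cv2.findContours(m,0,2);cn=max(cs,key=cv2.contourArea);rc=cv2.minAreaRect(cv2.convexHull(cn))
b=plane(c,back(box,cv2.boxPoints(rc)),0.009);print(b,b.mean(0))
e=[np.linalg.norm(b[i]-b[(i+1)%4]) for i in range(4)];print(e)
L=[b[(i+1)%4]-b[i] for i in range(4) if e[i]>.125]
print("yaw",[np.degrees(np.arctan2(x[1],x[0])) for x in L])
hm=((v>75)&(g[...,1]<90)).astype(np.uint8)*255
pm=np.zeros_like(hm);cv2.drawContours(pm,[cn],-1,255,-1);pm=cv2.erode(pm,np.ones((15,15)))
for st,ce in blobs(hm&pm,100,3000): print(st,plane(c,back(box,[ce]),0.0075))
E
```

```text
top [  84   91   56   56 2645] ((111.31417083740234, 117.7876205444336), (53.148685455322266, 55.41032791137695), 3.8140745162963867) [0.6258 0.2632 0.032 ]
top [ 280   95   55   55 2810] ((307.0, 122.0), (54.0, 54.0), 90.0) [0.6249 0.1878 0.032 ]
top [ 139  170  118  206 5001] ((239.5, 279.5), (559.0, 479.0), 90.0) [0.5636 0.2118 0.032 ]
top [ 264  379   62   72 3211] ((297.21563720703125, 415.3197326660156), (73.37842559814453, 58.806217193603516), 82.56858825683594) [0.5117 0.1882 0.032 ]
top [  70  381   63   65 3097] ((100.60894775390625, 413.2568359375), (59.134620666503906, 66.43287658691406), 3.5763344764709473) [0.5116 0.2632 0.032 ]
side [   0    0  140  106 4084] ((61.95671463012695, 42.41086196899414), (30.007450103759766, 174.19891357421875), 53.21587371826172) [0.704  0.2203 0.032 ]
side [ 257   66   80   47 2104] ((297.52874755859375, 90.19915771484375), (44.4488410949707, 79.69013977050781), 84.50768280029297) [0.6212 0.1907 0.032 ]
side [ 261  166   63  111 2112] ((359.5, 259.5), (519.0, 719.0), 90.0) [0.5496 0.2377 0.032 ]
side [  91  191   88   52 2425] ((359.5, 259.5), (519.0, 719.0), 90.0) [0.5496 0.2377 0.032 ]
side [ 506  209   93   46 2496] ((552.6362915039062, 232.1801300048828), (44.30295944213867, 91.71490478515625), 87.87889862060547) [0.5066 0.1919 0.032 ]
side [ 353  327   92   73 3022] ((359.5, 259.5), (519.0, 719.0), 90.0) [0.5496 0.2377 0.032 ]
[[ 0.548  -0.1355  0.009 ]
 [ 0.5928 -0.2378  0.009 ]
 [ 0.4626 -0.2907  0.009 ]
 [ 0.4187 -0.1895  0.009 ]] [ 0.5055 -0.2134  0.009 ]
[np.float64(0.11167290944869099), np.float64(0.14051684943706388), np.float64(0.11025466635580332), np.float64(0.1401261065980817)]
yaw [np.float64(-157.90513021497782), np.float64(22.670864291113975)]
[286 102  26  30 581] [[ 0.5737 -0.2258  0.0075]]
[106 176  27  30 620] [[ 0.5438 -0.1562  0.0075]]
[404 378  28  35 714] [[ 0.4666 -0.2704  0.0075]]
[221 452  28  33 675] [[ 0.4376 -0.2004  0.0075]]
```

View pics/m_side.png

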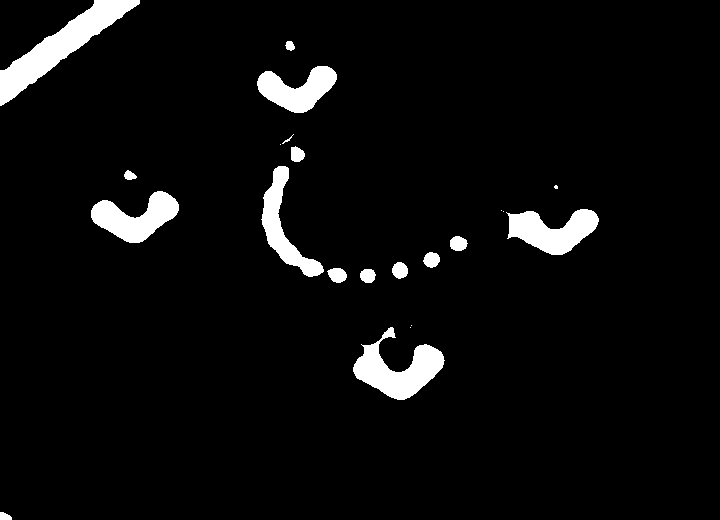

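View pics/m_top.png

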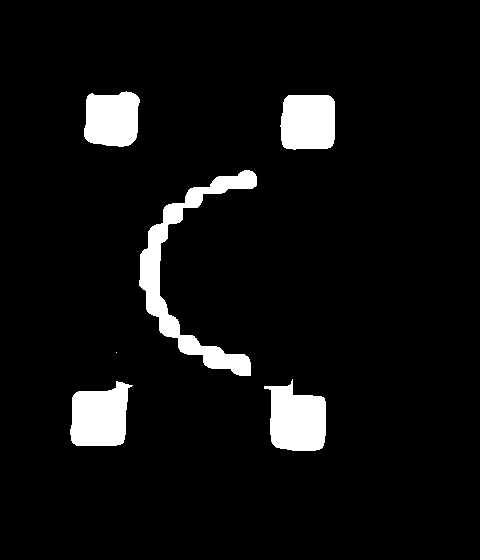

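Run:
```python
from h import *
np.set_printoptions(precision=4,suppress=True)
box=(225,140,285,210)
c=pickle.load(open("top0.pkl","rb"));im=up(c,box)
for th in (135,145,155):
    m=(im.min(2)>th).astype(np.uint8)*255
    m=cv2.morphologyEx(m,cv2.MORPH_CLOSE,np.ones((25,25)));m=cv2.morphologyEx(m,cv2.MORPH_OPEN,np.ones((29,29)))
    n,l,st,ce=cv2.connectedComponentsWithStats(m);pts=[]
    for i in range(1,n):
        if 1500<st[i,4]<5000:
            cs,_=cv2.findContours((l==i).astype(np.uint8),0,2);rc=cv2.minAreaRect(cs[0]);pts.append(plane(c,back(box,[rc[0]]),.032)[0,:2]);print(rc[1],ce[i])
    pts=np.array(pts);d=pts-pts.mean(0);mod=np.sign(d)*[.058,.038];print(fit2(mod,pts))
t,a,_=fit2(mod,pts)
# pink patch yaw
g=cv2.cvtColor(im,cv2.COLOR_BGR2HSV);m=((im[...,2].astype(int)-im[...,1])>35).astype(np.uint8)*255
m=cv2.morphologyEx(m,cv2.MORPH_CLOSE,np.ones((35,35)));cs,_=cv2.findContours(m,0,2);cn=max(cs,key=cv2.contourArea);rc=cv2.minAreaRect(cn)
b=plane(c,back(box,cv2.boxPoints(rc)),.027);print(b,b.mean(0))
# post tips top: orange blob
# side overlay
th=np.radians(a);Rm=np.array([[np.cos(th),-np.sin(th)],[np.sin(th),np.cos(th)]])
s=pickle.load(open("side0.pkl","rb"));bx=(200,215,290,280);o=up(s,bx);o2=im.copy()
def dr(c,o,bx,P,col):
    uv=(proj(c,P)-np.array(bx[:2])+.5)*8-.5
    cv2.polylines(o,[np.int32(uv)],True,col,1)
for sx in(-1,1):
  for sy in (-1,1):
    q=np.array([[sx*.058+i*.011,sy*.038+j*.011] for i,j in((1,1),(1,-1),(-1,-1),(-1,1))])@Rm.T+t
    P=np.c_[q,np.full(4,.032)]
    p=np.array([sx*.058,sy*.038])@Rm.T+t
    for cc,oo,bb in((s,o,bx),(c,o2,box)):
        dr(cc,oo,bb,P,(0,255,0));dr(cc,oo,bb,[[*p,.032],[*p,.053]],(255,255,0))
cv2.imwrite("pics/ov_s.png",o);cv2.imwrite("pics/ov_t.png",o2)
```

```text
(53.0, 53.0) [111.5558 118.2002]
(54.0, 53.0) [308.391  121.9652]
(52.99999237060547, 53.99999237060547) [ 98.5292 417.9043]
(54.0, 54.0) [298.3417 422.0189]
(array([0.5674, 0.2255]), np.float64(-0.3761020721978635), array([[-0.0001, -0.    ],
       [-0.0002,  0.0001],
       [ 0.0002, -0.    ],
       [ 0.0001, -0.0001]]))
(51.0, 49.0) [308.4227 121.6478]
(50.99999237060547, 49.99999237060547) [ 98.8997 418.3243]
(50.99999237060547, 46.99999237060547) [298.609  422.5023]
(array([0.5673, 0.2254]), np.float64(-0.27541215818634174), array([[ 0.    ,  0.0001],
       [ 0.0001, -0.    ],
       [-0.0001, -0.0001]]))<stdin>:12: RuntimeWarning: Mean of empty slice.
  ret = ret.dtype.type(ret / rcount)
Traceback (most recent call last):
ValueError: operands could not be broadcast together with shapes (0,) (2,)
```

Run:
```python
from h import *
np.set_printoptions(precision=4,suppress=True)
t=np.array([.5674,.2255]);a=-.35
th=np.radians(a);Rm=np.array([[np.cos(th),-np.sin(th)],[np.sin(th),np.cos(th)]])
s=pickle.load(open("side0.pkl","rb"));bx=(200,215,290,280);o=up(s,bx)
def dr(c,o,bx,P,col):
    uv=(proj(c,P)-np.array(bx[:2])+.5)*8-.5
    cv2.polylines(o,[np.int32(uv)],True,col,1)
for sx in(-1,1):
  for sy in (-1,1):
    q=np.array([[sx*.058+i*.011,sy*.038+j*.011] for i,j in((1,1),(1,-1),(-1,-1),(-1,1))])@Rm.T+t
    p=np.array([sx*.058,sy*.038])@Rm.T+t
    dr(s,o,bx,np.c_[q,np.full(4,.032)],(0,255,0));dr(s,o,bx,[[*p,.032],[*p,.053]],(255,255,0))
cv2.imwrite("pics/ov_s.png",o)
# cover in side: overlay
s2=(320,150,385,195);o=up(s,s2);th=np.radians(22.4);Rm=np.array([[np.cos(th),-np.sin(th)],[np.sin(th),np.cos(th)]]);t=np.array([.5055,-.2132])
q=np.array([[.07,.055],[.07,-.055],[-.07,-.055],[-.07,.055]])@Rm.T+t;dr(s,o,s2,np.c_[q,np.full(4,.009)],(0,255,0))
q=np.array([[.02,.006],[.02,-.006],[-.02,-.006],[-.02,.006]])@Rm.T+t;dr(s,o,s2,np.c_[q,np.full(4,.054)],(0,255,0))
cv2.imwrite("pics/ov_s2.png",o)
```

```text
(no output)
```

View pics/ov_s.png

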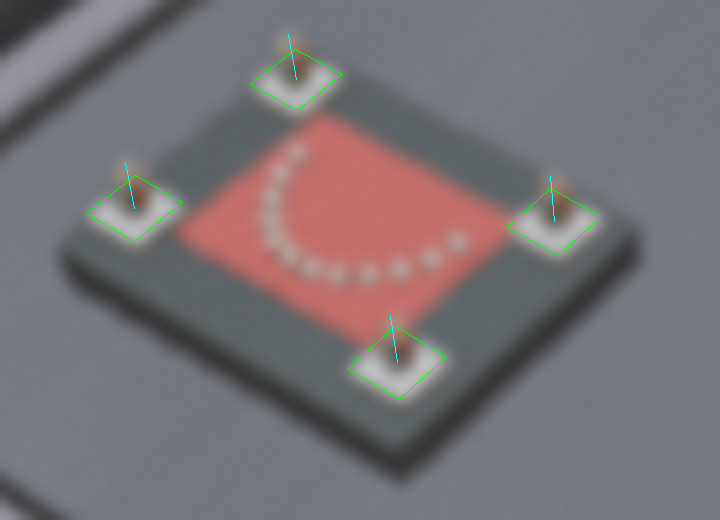

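View pics/ov_s2.png

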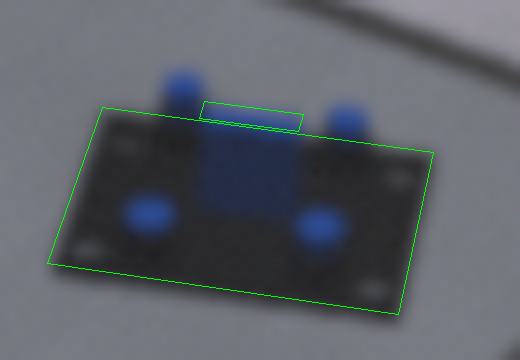

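```bash
cat >> h.py <<'E'
def go(s,x,y,z,ang):
    """increment in tool axes to reach TCP pose pointing down with tool x at world angle ang (deg)"""
    Rc=R.from_quat(s["eef_rot"]);a=np.radians(ang)
    Rt=R.from_matrix(np.array([[np.cos(a),np.sin(a),0],[np.sin(a),-np.cos(a),0],[0,0,-1]]))
    d=Rc.inv().apply(np.array([x,y,z])-np.array(s["ee_pos"]))*1000
    rv=np.degrees((Rc.inv()*Rt).as_rotvec())
    print("xyz",np.round(d,1).tolist(),"rot",np.round(rv,2).tolist())
def tell(s):
    M=R.from_quat(s["eef_rot"]).as_matrix()
    print("t",round(s["time"],2),"pos",np.round(np.array(s["ee_pos"])*1000,2),"ang",np.round(np.degrees(np.arctan2(M[1,0],M[0,0])),2),"zax",np.round(M[:,2],3),"F",np.round(s["ft_force"],2),"w",round(s["width"]*1000,1))
E
python3 - <<'E'
from h import *
from bench import r
s=r.read_state();tell(s);go(s,.5055,-.2133,.10,-67.4)
E
```

```text
t 0.1 pos [ 257.98 -568.91  229.84] ang -65.61 zax [-0.001  0.001 -1.   ] F [-0.35  0.13 -0.36] w 86.6
xyz [-221.5, -372.3, 130.1] rot [0.0, 0.07, 1.79]
```

>>> apply_moves(
  increments=[
    {"xyz": [-50,-84,30],"rotation": [0,0.1,1.8],"grip": 0},
    {"xyz": [-100,-168,60],"rotation": [0,0.1,1.8],"grip": 0},
    {"xyz": [-150,-252,90],"rotation": [0,0.1,1.8],"grip": 0},
    {"xyz": [-221.5,-372.3,130],"rotation": [0,0.1,1.8],"grip": 0},
    {"xyz": [-221.5,-372.3,130],"rotation": [0,0.1,1.8],"grip": 0},
  ],
)

```text
time: 0.72
ee_pos: [0.4294, -0.3218, 0.1391]
eef_rot: [0.832, -0.555, 0.0, 0.0]
ft_force: [0.0, -1.1, -0.2]
width: 0.0869
```

Run:
```python
from h import *
from bench import r
s=r.read_state();tell(s);go(s,.5055,-.2133,.10,-67.4)
```

```text
t 0.72 pos [ 429.37 -321.82  139.12] ang -67.41 zax [ 0.    -0.001 -1.   ] F [ 0.03 -1.13 -0.17] w 86.9
xyz [-71.0, -112.0, 39.1] rot [0.01, -0.03, -0.01]
```

>>> apply_moves(
  increments=[
    {"xyz": [-71,-112,39],"rotation": [0,0,0],"grip": 0},
    {"xyz": [-71,-112,39],"rotation": [0,0,0],"grip": 0},
    {"xyz": [-71,-112,39],"rotation": [0,0,0],"grip": 0},
    {"xyz": [-71,-112,39],"rotation": [0,0,0],"grip": 0},
  ],
)

```text
time: 1.23
ee_pos: [0.5054, -0.2127, 0.0996]
eef_rot: [0.832, -0.554, -0.0, 0.0]
ft_force: [-0.2, -1.0, -0.1]
width: 0.087
```

Run:
```python
from h import *
from bench import r,viewer
s=r.read_state();tell(s);go(s,.5055,-.2133,.023,-67.4)
c=viewer.camera("side");cv2.imwrite("pics/s1.png",c["img"][0:260,240:560])
```

```text
t 1.23 pos [ 505.42 -212.7    99.58] ang -67.31 zax [-0.001 -0.    -1.   ] F [-0.22 -1.03 -0.11] w 87.0
xyz [0.6, 0.1, 76.6] rot [0.06, 0.02, 0.09]
```

View pics/s1.png

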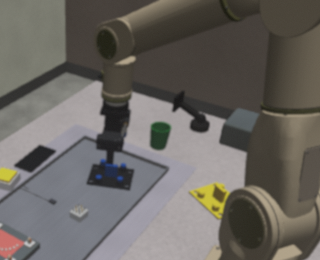

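>>> apply_moves(
  increments=[
    {"xyz": [0.5,0,40],"rotation": [0,0,0],"grip": 0},
    {"xyz": [0.5,0,70],"rotation": [0,0,0],"grip": 0},
    {"xyz": [0.5,0,76],"rotation": [0,0,0],"grip": 0},
    {"xyz": [0.5,0,76],"rotation": [0,0,0],"grip": 0},
  ],
)

```text
time: 1.78
ee_pos: [0.5049, -0.2162, 0.0248]
eef_rot: [0.831, -0.556, 0.0, 0.001]
ft_force: [0.4, 0.3, 1.7]
width: 0.0869
```

>>> apply_moves(
  increments=[
    {"xyz": [0,0,0],"rotation": [0,0,0],"grip": 150},
    {"xyz": [0,0,0],"rotation": [0,0,0],"grip": 255},
    {"xyz": [0,0,0],"rotation": [0,0,0],"grip": 255},
    {"xyz": [0,0,0],"rotation": [0,0,0],"grip": 255},
    {"xyz": [0,0,0],"rotation": [0,0,0],"grip": 255},
  ],
  squeeze=25,
)

```text
time: 2.4
ee_pos: [0.5049, -0.2162, 0.0248]
eef_rot: [0.831, -0.556, 0.0, 0.001]
ft_force: [-0.7, 0.1, -0.2]
width: 0.0448
```

Run:
```python
from h import *
from bench import r,viewer
s=r.read_state();tell(s);go(s,.5055,-.2133,.023,-67.4)
```

```text
t 2.4 pos [ 504.9  -216.17   24.76] ang -67.54 zax [-0.    -0.001 -1.   ] F [-0.68  0.12 -0.23] w 44.8
xyz [-2.4, -1.6, 1.8] rot [0.05, -0.07, -0.14]
```

>>> apply_moves(
  increments=[
    {"xyz": [-2.4,-1.6,1.5],"rotation": [0,0,0],"grip": 200},
    {"xyz": [-2.4,-1.6,1.5],"rotation": [0,0,0],"grip": 200},
  ],
)

```text
time: 2.65
ee_pos: [0.5055, -0.2129, 0.0231]
eef_rot: [0.831, -0.556, 0.0, 0.001]
ft_force: [-0.2, 0.5, 0.6]
width: 0.025
```

Run:
```python
from h import *
from bench import r,viewer
s=r.read_state();tell(s);go(s,.5055,-.2133,.023,-67.4)
```

```text
t 2.65 pos [ 505.45 -212.85   23.06] ang -67.51 zax [-0.001 -0.001 -1.   ] F [-0.23  0.52  0.58] w 25.0
xyz [0.4, 0.1, 0.1] rot [0.06, -0.05, -0.11]
```

>>> apply_moves(
  increments=[
    {"xyz": [0,0,0],"rotation": [0,0,0],"grip": 255},
    {"xyz": [0,0,0],"rotation": [0,0,0],"grip": 255},
    {"xyz": [0,0,0],"rotation": [0,0,0],"grip": 255},
    {"xyz": [0,0,0],"rotation": [0,0,0],"grip": 255},
  ],
  squeeze=30,
)

```text
time: 3.15
ee_pos: [0.5055, -0.2128, 0.023]
eef_rot: [0.831, -0.556, 0.0, 0.001]
ft_force: [-0.1, -0.4, -1.4]
width: 0.0119
```

>>> apply_moves(
  increments=[
    {"xyz": [0,0,-5],"rotation": [0,0,0],"grip": 255},
    {"xyz": [0,0,-30],"rotation": [0,0,0],"grip": 255},
    {"xyz": [0,0,-70],"rotation": [0,0,0],"grip": 255},
    {"xyz": [0,0,-110],"rotation": [0,0,0],"grip": 255},
    {"xyz": [0,0,-110],"rotation": [0,0,0],"grip": 255},
  ],
)

```text
time: 3.78
ee_pos: [0.5074, -0.2133, 0.1366]
eef_rot: [0.831, -0.556, 0.003, 0.0]
ft_force: [-0.7, 0.8, -2.3]
width: 0.0118
```

Run:
```python
from h import *
from bench import r,viewer
s=r.read_state();tell(s);go(s,.5674,.2255,.14,-90.35);print(np.round(s["joint_positions"],2))
c=viewer.camera("side");cv2.imwrite("pics/s2.png",c["img"][40:240,260:460])
```

```text
t 3.77 pos [ 507.41 -213.34  136.57] ang -67.52 zax [ 0.005 -0.004 -1.   ] F [-0.66  0.81 -2.31] w 11.8
xyz [-382.5, -223.3, -4.7] rot [-0.23, -0.26, 22.83]
[ 0.61  0.26 -0.33  1.77  0.1   1.12 -0.94]
```

View pics/s2.png

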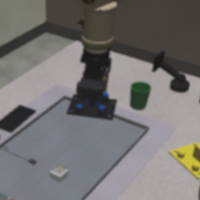

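>>> apply_moves(
  increments=[
    {"xyz": [-40,-23,0],"rotation": [0,0,2],"grip": 255},
    {"xyz": [-86,-50,0],"rotation": [0,0,5],"grip": 255},
    {"xyz": [-132,-77,0],"rotation": [0,0,8],"grip": 255},
    {"xyz": [-178,-104,0],"rotation": [0,0,11],"grip": 255},
    {"xyz": [-224,-131,0],"rotation": [0,0,14],"grip": 255},
  ],
)

```text
time: 4.45
ee_pos: [0.5407, 0.0455, 0.1323]
eef_rot: [0.757, -0.654, 0.001, 0.001]
ft_force: [0.7, -0.4, -1.5]
width: 0.0119
```

Run:
```python
from h import *
from bench import r,viewer
s=r.read_state();tell(s);go(s,.5674,.2255,.14,-90.35);print(np.round(s["joint_positions"],2))
```

```text
t 4.45 pos [540.7   45.5  132.34] ang -81.63 zax [-0.    -0.003 -1.   ] F [ 0.74 -0.37 -1.52] w 11.9
xyz [-174.2, -52.6, -8.1] rot [0.04, -0.15, 8.72]
[ 0.24  0.27 -0.47  1.78  0.14  1.13 -1.7 ]
```

>>> apply_moves(
  increments=[
    {"xyz": [-46,-14,-2],"rotation": [0,0,3],"grip": 255},
    {"xyz": [-92,-28,-4],"rotation": [0,0,6],"grip": 255},
    {"xyz": [-138,-42,-6],"rotation": [0,0,8],"grip": 255},
    {"xyz": [-174,-52.6,-8],"rotation": [0,-0.1,8.7],"grip": 255},
    {"xyz": [-174,-52.6,-8],"rotation": [0,-0.1,8.7],"grip": 255},
  ],
)

```text
time: 5.08
ee_pos: [0.5658, 0.229, 0.1382]
eef_rot: [-0.707, 0.707, 0.001, -0.001]
ft_force: [-0.1, -0.1, -1.7]
width: 0.0117
```

Run:
```python
from h import *
from bench import r,viewer
s=r.read_state();tell(s);go(s,.5674,.2255,.10,-90.35);print(np.round(s["joint_positions"],2))
```

```text
t 5.08 pos [565.78 229.   138.23] ang -90.04 zax [-0.003  0.001 -1.   ] F [-0.14 -0.1  -1.67] w 11.7
xyz [3.5, -1.7, 38.2] rot [0.19, 0.03, 0.31]
[-0.05  0.42 -0.52  1.59  0.21  1.19 -2.18]
```

>>> apply_moves(
  increments=[
    {"xyz": [3.5,-1.7,20],"rotation": [0.2,0,0.3],"grip": 255},
    {"xyz": [3.5,-1.7,48],"rotation": [0.2,0,0.3],"grip": 255},
    {"xyz": [3.5,-1.7,50],"rotation": [0.2,0,0.3],"grip": 255},
    {"xyz": [3.5,-1.7,50],"rotation": [0.2,0,0.3],"grip": 255},
  ],
)

```text
time: 5.58
ee_pos: [0.5674, 0.225, 0.0885]
eef_rot: [-0.705, 0.709, 0.0, 0.0]
ft_force: [-0.8, 0.4, -1.2]
width: 0.0121
```

Run:
```python
from h import *
from bench import r,viewer
s=r.read_state();tell(s);go(s,.5674,.2255,.085,-90.35)
for n,b in (("top",(215,130,295,220)),("side",(180,180,310,280))):
    c=viewer.camera(n);pickle.dump(c,open(n+"1.pkl","wb"));cv2.imwrite(f"pics/{n}_p1.png",up(c,b,6))
```

```text
t 5.58 pos [567.41 224.96  88.47] ang -90.37 zax [-0.  0. -1.] F [-0.75  0.42 -1.16] w 12.1
xyz [-0.5, 0.0, 3.5] rot [0.01, 0.02, -0.02]
```

View pics/top_p1.png

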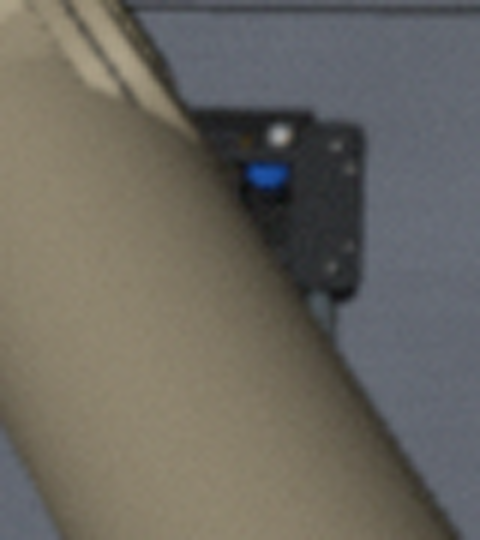

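View pics/side_p1.png

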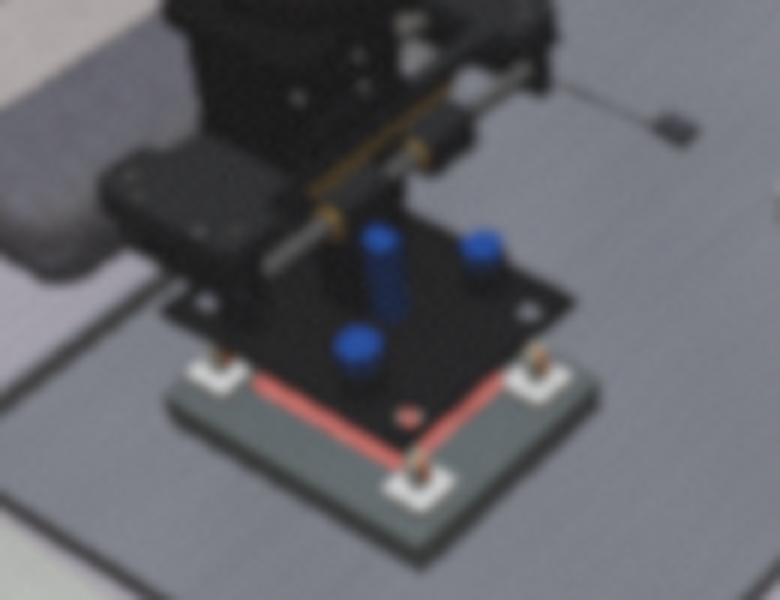

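```bash
cat > ov.py <<'E'
from h import *
def ov(c,b,t,yaw,zu,name,f=6):
    o=up(c,b,f);a=np.radians(yaw);Rm=np.array([[np.cos(a),-np.sin(a)],[np.sin(a),np.cos(a)]])
    def dr(q,z,col):
        q=np.array(q)@Rm.T+t;uv=(proj(c,np.c_[q,np.full(len(q),z)])-np.array(b[:2])+.5)*f-.5
        cv2.polylines(o,[np.int32(np.round(uv))],True,col,1)
    R4=np.array([[1,1],[1,-1],[-1,-1],[-1,1]])
    dr(R4*[.07,.055],zu+.005,(0,255,0))
    for k in R4:
        dr(k*[.058,.038]+R4*[.006,.005],zu+.005,(0,255,255))
    dr(R4*[.02,.006],zu+.05,(255,255,0))
    cv2.imwrite(name,o)
E
python3 - <<'E'
from ov import *
c=pickle.load(open("side1.pkl","rb"));b=(180,180,310,280)
ov(c,b,np.array([.5674,.2250]),-.37,.0695,"pics/ov1.png")
im=up(c,b,8);m=(im.max(2)<75).astype(np.uint8)*255
E
```

```text
(no output)
```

View pics/ov1.png

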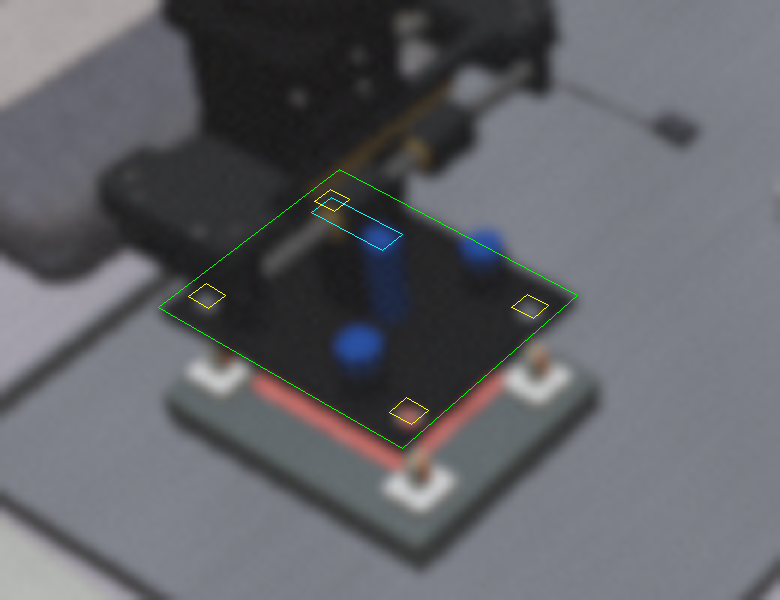

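Run:
```python
from ov import *
c=pickle.load(open("top1.pkl","rb"));b=(245,140,285,180)
ov(c,b,np.array([.5674,.2250]),-.37,.0695,"pics/ov2.png",14)
```

```text
(no output)
```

View pics/ov2.png

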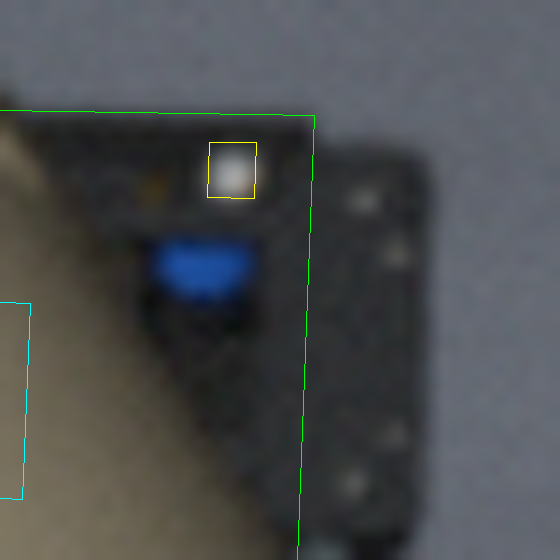

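Run:
```python
from h import *
np.set_printoptions(precision=4,suppress=True)
c=pickle.load(open("top1.pkl","rb"));b=(255,145,270,158)
g=up(c,b,8).min(2).astype(float)
for th in (60,80,100):
    bl=max(blobs((g>th).astype(np.uint8)*255,100,9999),key=lambda q:q[0][4]);print(th,bl,plane(c,back(b,[bl[1]]),.072))
a=np.radians(-.37);Rm=np.array([[np.cos(a),-np.sin(a)],[np.sin(a),np.cos(a)]])
print("expected",Rm@[.058,-.038]+[.5674,.2250])
print(ray(c,[[262,151]]))
s=pickle.load(open("side1.pkl","rb"))
for hx,hy,bx in((58,38,(208,223,222,237)),(-58,-38,(262,226,274,237)),(-58,38,(240,243,254,254))):
    g=up(s,bx,8).min(2).astype(float)
    bl=[q for q in blobs((g>np.percentile(g,88)).astype(np.uint8)*255,60,3000)]
    e=Rm@[hx/1e3,hy/1e3]+[.5674,.2250]
    for q in bl:print(hx,hy,q[0],back(bx,[q[1]]),plane(s,back(bx,[q[1]]),.072)[0,:2]-e, "pxdiff",back(bx,[q[1]])[0]-proj(s,[[*e,.072]])[0])
```

```text
60 (array([   0,    0,  120,   45, 3658], dtype=int32), array([64.3794, 15.3163])) [[0.6414 0.1829 0.072 ]]
80 (array([   0,    0,  120,   39, 2987], dtype=int32), array([64.7901, 12.532 ])) [[0.6425 0.1828 0.072 ]]
100 (array([ 41,  49,  24,  24, 442], dtype=int32), array([52.4072, 60.5701])) [[0.6243 0.1868 0.072 ]]
expected [0.6252 0.1866]
(array([0.3858, 0.0036, 1.1422]), array([[ 0.2214,  0.1653, -0.9791]]))
58 38 [  0  31  21  25 380] [[208.6678 227.8109]] [0.0163 0.0037] pxdiff [-5.5505 -1.7323]
58 38 [ 41  51  21  18 298] [[213.9253 230.0113]] [-0.0006  0.0017] pxdiff [-0.2929  0.4682]
58 38 [  0  84  50  28 819] [[209.8177 235.2705]] [-0.0061  0.0213] pxdiff [-4.4006  5.7274]
-58 -38 [ 69   0  27  15 268] [[272.1674 226.2038]] [ 0.0033 -0.0208] pxdiff [ 4.2103 -5.0648]
-58 -38 [ 43  42  15  12 134] [[267.7547 231.569 ]] [-0.0003  0.0011] pxdiff [-0.2025  0.3004]
-58 -38 [ 58  60  38  28 597] [[271.8001 235.2763]] [-0.0174  0.0055] pxdiff [3.843  4.0076]
-58 38 [ 50  43  32  20 485] [[247.714  249.0741]] [-0.0006  0.0008] pxdiff [-0.0379  0.3111]
-58 38 [ 81  60  31  28 506] [[252.1188 252.2253]] [-0.0165  0.0025] pxdiff [4.3669 3.4623]
-58 38 [  0  76  19  12 168] [[240.4658 252.8854]] [0.0051 0.0205] pxdiff [-7.2862  4.1224]
```

>>> apply_moves(
  increments=[
    {"xyz": [-0.4,-0.6,8],"rotation": [0,0,0],"grip": 255},
    {"xyz": [-0.4,-0.6,14],"rotation": [0,0,0],"grip": 255},
    {"xyz": [-0.4,-0.6,17],"rotation": [0,0,0],"grip": 255},
    {"xyz": [-0.4,-0.6,17],"rotation": [0,0,0],"grip": 255},
  ],
)

```text
time: 6.18
ee_pos: [0.5683, 0.2259, 0.0719]
eef_rot: [-0.705, 0.709, -0.0, 0.001]
ft_force: [-0.1, -0.5, -2.2]
width: 0.012
```

Run:
```python
from h import *
from bench import r,viewer
s=r.read_state();tell(s);go(s,.5680,.2253,.066,-90.35);print(s["torque"])
for n,b in (("top",(245,140,285,180)),("side",(180,180,310,280))):
    c=viewer.camera(n);cv2.imwrite(f"pics/{n}_p2.png",up(c,b,6))
```

```text
t 6.17 pos [568.28 225.86  71.93] ang -90.35 zax [ 0.001  0.001 -1.   ] F [-0.13 -0.5  -2.23] w 12.0
xyz [0.6, 0.3, 5.9] rot [-0.05, 0.04, 0.0]
[ 0.04029709  0.0313262  -0.03888293]
```

View pics/side_p2.png

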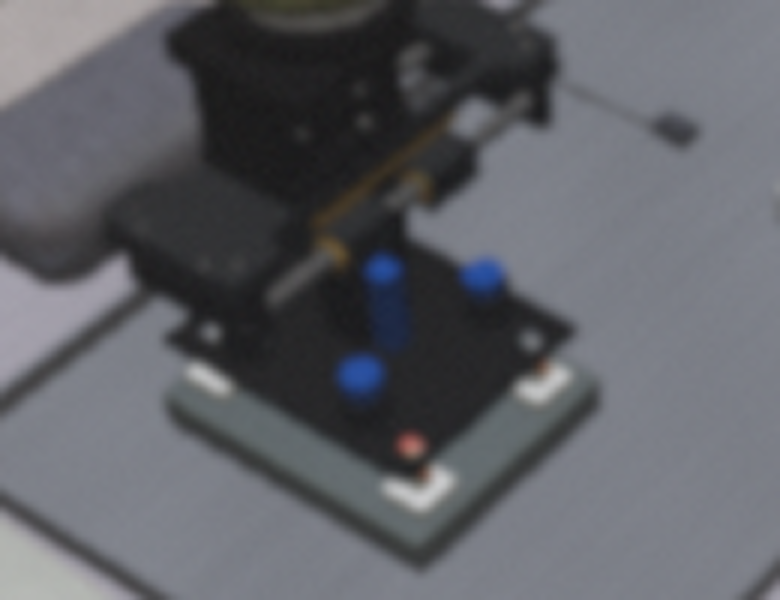

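>>> apply_moves(
  increments=[
    {"xyz": [0.5,0.2,2],"rotation": [0,0,0],"grip": 255},
    {"xyz": [0.5,0.2,4],"rotation": [0,0,0],"grip": 255},
    {"xyz": [0.5,0.2,4],"rotation": [0,0,0],"grip": 255},
  ],
)

```text
time: 6.65
ee_pos: [0.5683, 0.2254, 0.0682]
eef_rot: [-0.705, 0.709, -0.0, 0.001]
ft_force: [0.7, -0.5, -1.3]
width: 0.012
```

Run:
```python
from h import *
from bench import r,viewer
s=r.read_state();tell(s);go(s,.5680,.2253,.066,-90.35);print(s["torque"])
for n,b in (("top",(245,140,285,180)),("side",(180,180,310,280))):
    c=viewer.camera(n);cv2.imwrite(f"pics/{n}_p3.png",up(c,b,6))
```

```text
t 6.65 pos [568.27 225.39  68.2 ] ang -90.35 zax [ 0.001  0.001 -1.   ] F [ 0.73 -0.54 -1.34] w 12.0
xyz [0.1, 0.3, 2.2] rot [-0.07, 0.05, -0.0]
[ 0.05739776  0.08529255 -0.00472477]
```

View pics/side_p3.png

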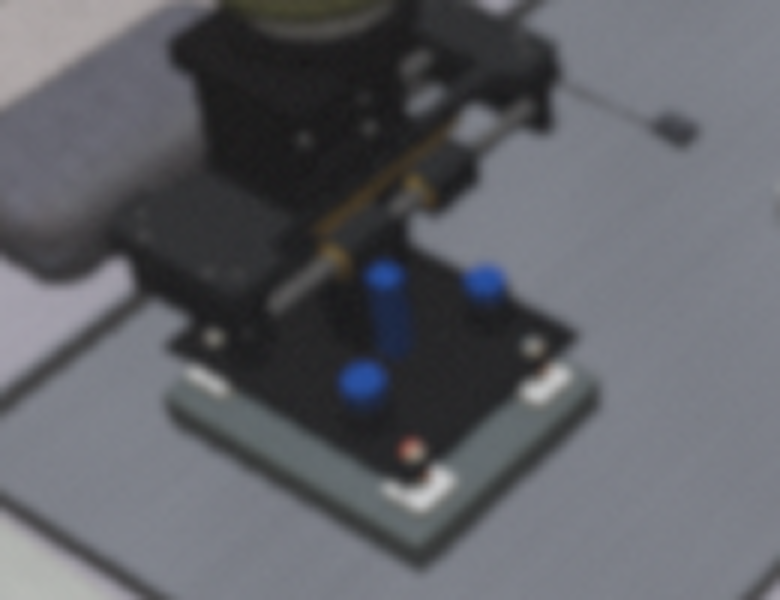

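View pics/top_p3.png

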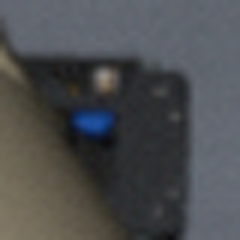

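>>> apply_moves(
  increments=[
    {"xyz": [0,0.2,1.5],"rotation": [0,0,0],"grip": 255},
    {"xyz": [0,0.2,3],"rotation": [0,0,0],"grip": 255},
    {"xyz": [0,0.2,3],"rotation": [0,0,0],"grip": 255},
  ],
)

```text
time: 7.12
ee_pos: [0.5679, 0.2255, 0.0651]
eef_rot: [-0.705, 0.709, -0.0, 0.001]
ft_force: [-0.5, -0.4, -3.1]
width: 0.0118
```

>>> apply_moves(
  increments=[
    {"xyz": [0,0,1],"rotation": [0,0,0],"grip": 255},
    {"xyz": [0,0,1],"rotation": [0,0,0],"grip": 255},
  ],
)

```text
time: 7.38
ee_pos: [0.5678, 0.2256, 0.0641]
eef_rot: [-0.705, 0.709, 0.0, 0.001]
ft_force: [-0.6, 1.1, -1.1]
width: 0.0116
```

Run:
```python
from h import *
from bench import r,viewer
s=r.read_state();tell(s);go(s,.5680,.2253,.066,-90.35);print(s["torque"])
```

```text
t 7.38 pos [567.76 225.6   64.05] ang -90.33 zax [ 0.001  0.001 -1.   ] F [-0.59  1.14 -1.12] w 11.6
xyz [0.3, -0.2, -1.9] rot [-0.04, 0.05, 0.02]
[ 0.11669685  0.33963515 -0.02008755]
```

>>> apply_moves(
  increments=[
    {"xyz": [0,0,1],"rotation": [0,0,0],"grip": 255},
    {"xyz": [0,0,1],"rotation": [0,0,0],"grip": 255},
  ],
)

```text
time: 7.62
ee_pos: [0.5676, 0.2257, 0.063]
eef_rot: [-0.705, 0.709, 0.0, 0.0]
ft_force: [-1.3, -0.0, -0.2]
width: 0.0115
```

Run:
```python
from h import *
from bench import r,viewer
s=r.read_state();tell(s);print(s["torque"])
```

```text
t 7.62 pos [567.59 225.67  62.99] ang -90.32 zax [ 0.     0.001 -1.   ] F [-1.32 -0.02 -0.24] w 11.5
[ 0.10901475  0.50086452 -0.03039387]
```

>>> apply_moves(
  increments=[
    {"xyz": [0,0,0],"rotation": [0,0,0],"grip": 150},
    {"xyz": [0,0,0],"rotation": [0,0,0],"grip": 150},
    {"xyz": [0,0,0],"rotation": [0,0,0],"grip": 150},
  ],
)

```text
time: 8.0
ee_pos: [0.5679, 0.2256, 0.0631]
eef_rot: [-0.705, 0.709, 0.0, 0.001]
ft_force: [-0.5, -0.2, 0.3]
width: 0.0322
```

Run:
```python
from h import *
from bench import r,viewer
s=r.read_state();tell(s);print(s["torque"])
for n,b in (("side",(180,180,310,280)),):
    c=viewer.camera(n);cv2.imwrite(f"pics/{n}_p4.png",up(c,b,6))
```

```text
t 8.0 pos [567.85 225.63  63.12] ang -90.34 zax [ 0.001  0.001 -1.   ] F [-0.49 -0.17  0.31] w 32.2
[0.09498502 0.02535317 0.00063538]
```

View pics/side_p4.png

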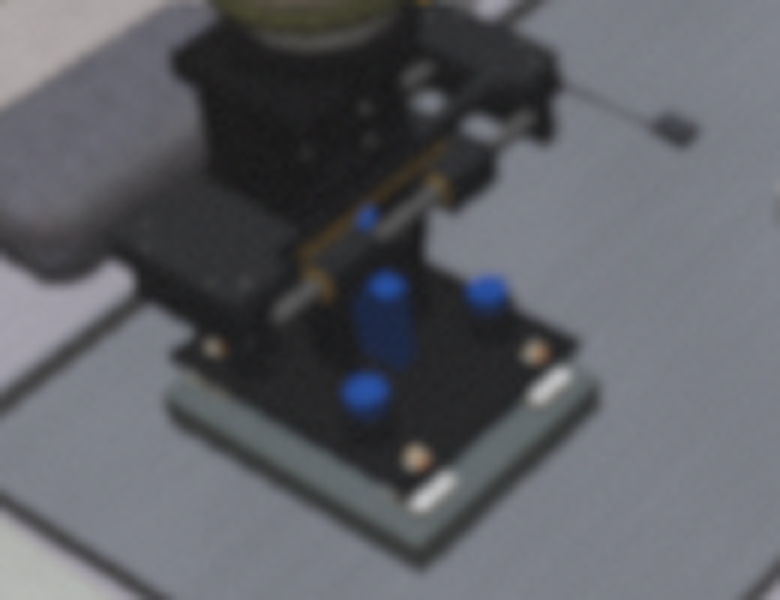

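>>> apply_moves(
  increments=[
    {"xyz": [0,0,-15],"rotation": [0,0,0],"grip": 150},
    {"xyz": [0,0,-50],"rotation": [0,0,0],"grip": 150},
    {"xyz": [0,0,-62],"rotation": [0,0,0],"grip": 255},
    {"xyz": [-38,-34,-62],"rotation": [0,0,0],"grip": 255},
    {"xyz": [-38,-34,-62],"rotation": [0,0,0],"grip": 255},
  ],
  squeeze=20,
)

```text
time: 8.68
ee_pos: [0.6023, 0.266, 0.1247]
eef_rot: [-0.706, 0.708, 0.001, 0.001]
ft_force: [-0.6, 0.7, 0.1]
width: 0.0136
```

```bash
cat >> h.py <<'E'
C0=np.array([.5675,.2255]);YAW=-.35
def pad(s,px,py,z,C=C0):
    a=np.radians(YAW);q=np.array([[np.cos(a),-np.sin(a)],[np.sin(a),np.cos(a)]])@[px*.034,py*.038]+C
    go(s,q[0],q[1],z,YAW-90)
E
python3 - <<'E'
from h import *
from bench import r,viewer
s=r.read_state();tell(s);pad(s,1,1,.095)
b=(180,180,310,280);c=viewer.camera("side");cv2.imwrite("pics/side_p5.png",up(c,b,6));pickle.dump(c,open("side5.pkl","wb"))
E
```

```text
t 8.68 pos [602.34 265.97 124.67] ang -90.21 zax [ 0.     0.003 -1.   ] F [-0.6   0.65  0.14] w 13.6
xyz [2.8, 0.6, 29.7] rot [-0.01, 0.16, 0.14]
```

View pics/side_p5.png

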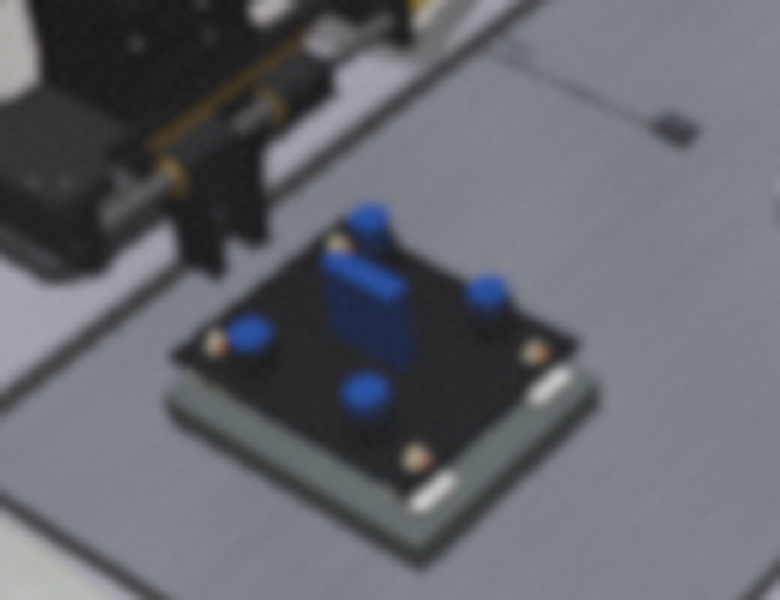

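Run:
```python
from h import *
c=pickle.load(open("side5.pkl","rb"))
for n,(sx,sy),p in (("++",(1,1),(250,331)),("+-",(1,-1),(369,218)),("--",(-1,-1),(487,291)),("-+",(-1,1),(366,388))):
    uv=(np.array(p)+.5)/6-.5+[180,180]
    q=C0+[sx*.034,sy*.038]
    zs=np.arange(.05,.1,.0005);d=[np.linalg.norm(proj(c,[[*q,z]])[0]-uv) for z in zs];i=np.argmin(d);print(n,zs[i],d[i])
```

```text
++ 0.06750000000000002 0.2571525829025517
+- 0.07650000000000003 0.05091934904433812
-- 0.07000000000000002 0.05065008369831704
-+ 0.07350000000000002 0.13497796788332025
```

>>> apply_moves(
  increments=[
    {"xyz": [2.8,0.6,25],"rotation": [0,0.2,0.1],"grip": 255},
    {"xyz": [2.8,0.6,41],"rotation": [0,0.2,0.1],"grip": 255},
    {"xyz": [2.8,0.6,41],"rotation": [0,0.2,0.1],"grip": 255},
  ],
)

```text
time: 9.1
ee_pos: [0.6002, 0.2608, 0.0823]
eef_rot: [-0.705, 0.709, -0.0, -0.002]
ft_force: [0.0, -0.2, 0.8]
width: 0.0005
```

Run:
```python
from h import *
from bench import r,viewer
s=r.read_state();tell(s);pad(s,1,1,.083)
```

```text
t 9.1 pos [600.24 260.79  82.31] ang -90.37 zax [-0.003 -0.003 -1.   ] F [ 0.02 -0.24  0.83] w 0.5
xyz [-2.5, -1.5, -0.7] rot [0.14, -0.19, -0.02]
```

>>> apply_moves(
  increments=[
    {"xyz": [-2.5,-1.5,1],"rotation": [0.1,-0.2,0],"grip": 255},
    {"xyz": [-2.5,-1.5,3],"rotation": [0.1,-0.2,0],"grip": 255},
    {"xyz": [-2.5,-1.5,5],"rotation": [0.1,-0.2,0],"grip": 255},
    {"xyz": [-2.5,-1.5,5],"rotation": [0.1,-0.2,0],"grip": 255},
  ],
)

```text
time: 9.6
ee_pos: [0.6018, 0.2633, 0.0774]
eef_rot: [-0.705, 0.709, 0.0, -0.0]
ft_force: [0.7, 0.4, 0.1]
width: 0.0004
```

>>> apply_moves(
  increments=[
    {"xyz": [0,0,1],"rotation": [0,0,0],"grip": 255},
    {"xyz": [0,0,1],"rotation": [0,0,0],"grip": 255},
  ],
)

```text
time: 9.85
ee_pos: [0.6019, 0.2634, 0.0766]
eef_rot: [-0.705, 0.709, 0.0, 0.0]
ft_force: [0.2, 0.2, 1.3]
width: 0.0005
```

Run:
```python
from h import *
from bench import r,viewer
s=r.read_state();tell(s);pad(s,1,1,.083)
```

```text
t 9.85 pos [601.93 263.43  76.63] ang -90.37 zax [-0.     0.001 -1.   ] F [0.19 0.25 1.3 ] w 0.5
xyz [0.1, 0.2, -6.4] rot [0.01, 0.03, -0.02]
```

Close to contact at z≈76.6; continue in 1 mm steps.

>>> apply_moves(
  increments=[
    {"xyz": [0,0,1],"rotation": [0,0,0],"grip": 255},
    {"xyz": [0,0,1],"rotation": [0,0,0],"grip": 255},
  ],
)

```text
time: 10.1
ee_pos: [0.6021, 0.2637, 0.0758]
eef_rot: [-0.705, 0.709, 0.0, 0.0]
ft_force: [-0.1, 0.2, 2.2]
width: 0.0003
```

>>> apply_moves(
  increments=[
    {"xyz": [0,0,1],"rotation": [0,0,0],"grip": 255},
    {"xyz": [0,0,1],"rotation": [0,0,0],"grip": 255},
  ],
)

```text
time: 10.35
ee_pos: [0.6022, 0.264, 0.075]
eef_rot: [-0.705, 0.709, 0.0, 0.001]
ft_force: [-0.5, 0.6, 3.6]
width: 0.0007
```

>>> apply_moves(
  increments=[
    {"xyz": [0,0,1],"rotation": [0,0,0],"grip": 255},
    {"xyz": [0,0,1],"rotation": [0,0,0],"grip": 255},
  ],
)

```text
time: 10.6
ee_pos: [0.6024, 0.2641, 0.0742]
eef_rot: [-0.705, 0.709, 0.0, 0.001]
ft_force: [0.3, 0.8, 4.6]
width: 0.0005
```

>>> apply_moves(
  increments=[
    {"xyz": [0,0,1.2],"rotation": [0,0,0],"grip": 255},
    {"xyz": [0,0,1.2],"rotation": [0,0,0],"grip": 255},
  ],
)

```text
time: 10.85
ee_pos: [0.6025, 0.2643, 0.0729]
eef_rot: [-0.705, 0.709, 0.0, 0.001]
ft_force: [1.6, 1.2, 2.7]
width: 0.0003
```

Run:
```python
from h import *
from bench import r,viewer
s=r.read_state();tell(s);pad(s,-1,-1,.083)
b=(180,180,310,280);c=viewer.camera("side");cv2.imwrite("pics/side_p6.png",up(c,b,6))
```

```text
t 10.85 pos [602.47 264.29  72.89] ang -90.35 zax [ 0.001  0.002 -1.   ] F [1.6  1.21 2.75] w 0.3
xyz [77.0, 68.7, -10.4] rot [-0.08, 0.11, 0.0]
```

View pics/side_p6.png

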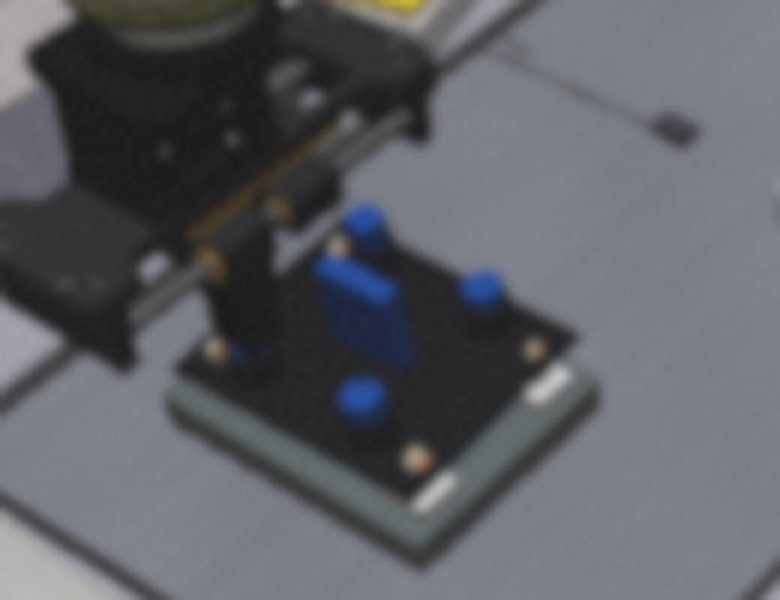

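>>> apply_moves(
  increments=[
    {"xyz": [0,0,-40],"rotation": [0,0,0],"grip": 255},
    {"xyz": [35,31,-42],"rotation": [0,0,0],"grip": 255},
    {"xyz": [77,68.7,-42],"rotation": [0,0,0],"grip": 255},
    {"xyz": [77,68.7,-42],"rotation": [0,0,0],"grip": 255},
    {"xyz": [77,68.7,-15],"rotation": [0,0,0],"grip": 255},
  ],
)

```text
time: 11.52
ee_pos: [0.5344, 0.1873, 0.0889]
eef_rot: [-0.705, 0.71, -0.001, 0.002]
ft_force: [-0.8, 0.4, 0.6]
width: 0.0007
```

Run:
```python
from h import *
from bench import r,viewer
s=r.read_state();tell(s);pad(s,-1,-1,.081)
```

```text
t 11.53 pos [534.41 187.29  88.86] ang -90.42 zax [ 0.005  0.002 -1.   ] F [-0.78  0.37  0.63] w 0.7
xyz [-0.4, 1.2, 7.9] rot [-0.26, 0.12, -0.07]
```

>>> apply_moves(
  increments=[
    {"xyz": [-0.4,1.2,5],"rotation": [-0.3,0.1,0],"grip": 255},
    {"xyz": [-0.4,1.2,8],"rotation": [-0.3,0.1,0],"grip": 255},
    {"xyz": [-0.4,1.2,9],"rotation": [-0.3,0.1,0],"grip": 255},
  ],
)

```text
time: 11.9
ee_pos: [0.5333, 0.1877, 0.0803]
eef_rot: [-0.705, 0.71, 0.0, -0.0]
ft_force: [-3.9, -3.4, 6.6]
width: 0.0003
```

>>> apply_moves(
  increments=[
    {"xyz": [0,0,1.2],"rotation": [0,0,0],"grip": 255},
    {"xyz": [0,0,1.2],"rotation": [0,0,0],"grip": 255},
  ],
)

```text
time: 12.15
ee_pos: [0.5333, 0.1877, 0.0799]
eef_rot: [-0.705, 0.71, 0.0, -0.001]
ft_force: [-3.5, -2.8, 5.9]
width: 0.0003
```

>>> apply_moves(
  increments=[
    {"xyz": [0,0,1.2],"rotation": [0,0,0],"grip": 255},
    {"xyz": [0,0,1.2],"rotation": [0,0,0],"grip": 255},
  ],
)

```text
time: 12.4
ee_pos: [0.5334, 0.1876, 0.0795]
eef_rot: [-0.705, 0.71, -0.0, -0.001]
ft_force: [-3.5, -1.8, 5.9]
width: 0.0003
```

>>> apply_moves(
  increments=[
    {"xyz": [0,0,2],"rotation": [0,0,0],"grip": 255},
    {"xyz": [0,0,2],"rotation": [0,0,0],"grip": 255},
  ],
)

```text
time: 12.65
ee_pos: [0.5337, 0.1876, 0.0782]
eef_rot: [-0.705, 0.71, -0.0, -0.0]
ft_force: [-1.8, -2.8, 4.2]
width: 0.0003
```

Run:
```python
from h import *
from bench import r,viewer
s=r.read_state();tell(s);pad(s,-1,-1,.081)
b=(180,180,310,280);c=viewer.camera("side");cv2.imwrite("pics/side_p7.png",up(c,b,6))
```

```text
t 12.65 pos [533.75 187.58  78.2 ] ang -90.42 zax [-0.    -0.001 -1.   ] F [-1.78 -2.85  4.23] w 0.3
xyz [-0.1, 0.5, -2.8] rot [0.01, -0.06, -0.07]
```

View pics/side_p7.png

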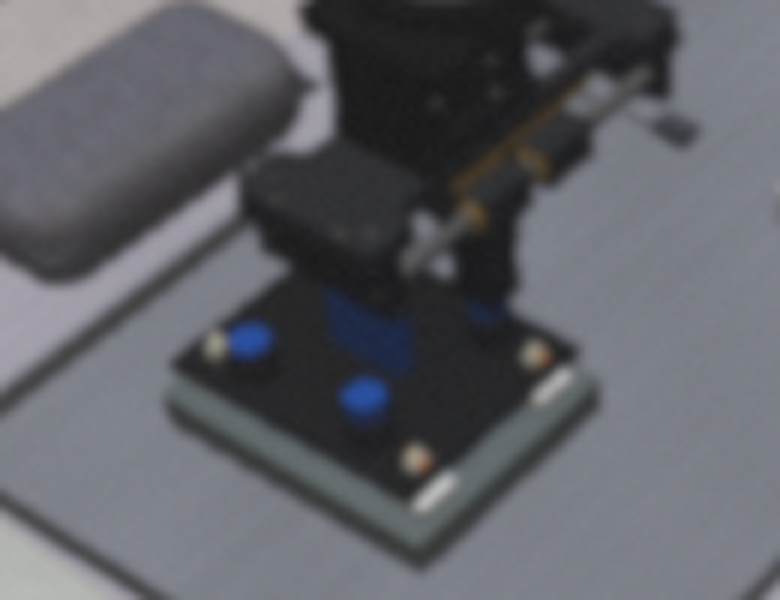

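>>> apply_moves(
  increments=[
    {"xyz": [0,0,1.5],"rotation": [0,0,0],"grip": 255},
    {"xyz": [0,0,2.2],"rotation": [0,0,0],"grip": 255},
    {"xyz": [0,0,2.2],"rotation": [0,0,0],"grip": 255},
  ],
)

```text
time: 13.08
ee_pos: [0.5341, 0.1877, 0.0762]
eef_rot: [-0.705, 0.71, -0.001, -0.0]
ft_force: [-0.5, -2.6, 3.5]
width: 0.0004
```

Run:
```python
from h import *
from bench import r,viewer
s=r.read_state();tell(s);pad(s,1,-1,.090)
```

```text
t 13.07 pos [534.13 187.66  76.25] ang -90.42 zax [ 0.001 -0.001 -1.   ] F [-0.49 -2.65  3.51] w 0.4
xyz [-0.1, -67.1, -13.7] rot [-0.04, -0.05, -0.07]
```

>>> apply_moves(
  increments=[
    {"xyz": [0,0,-18],"rotation": [0,0,0],"grip": 255},
    {"xyz": [0,-35,-18],"rotation": [0,0,0],"grip": 255},
    {"xyz": [0,-67,-18],"rotation": [0,0,0],"grip": 255},
    {"xyz": [0,-67,-15],"rotation": [0,0,0],"grip": 255},
    {"xyz": [0,-67,-13],"rotation": [0,0,0],"grip": 255},
  ],
)

```text
time: 13.7
ee_pos: [0.6006, 0.1878, 0.0896]
eef_rot: [-0.705, 0.709, -0.0, 0.0]
ft_force: [-0.2, 0.4, -0.0]
width: 0.0003
```

Run:
```python
from h import *
from bench import r,viewer
s=r.read_state();tell(s);pad(s,1,-1,.086)
```

```text
t 13.7 pos [600.64 187.77  89.62] ang -90.39 zax [ 0. -0. -1.] F [-0.17  0.4  -0.01] w 0.3
xyz [0.5, -0.6, 3.6] rot [-0.03, -0.01, -0.04]
```

>>> apply_moves(
  increments=[
    {"xyz": [0.5,-0.6,2],"rotation": [0,0,0],"grip": 255},
    {"xyz": [0.5,-0.6,4],"rotation": [0,0,0],"grip": 255},
    {"xyz": [0.5,-0.6,6],"rotation": [0,0,0],"grip": 255},
  ],
)

```text
time: 14.08
ee_pos: [0.601, 0.1873, 0.0837]
eef_rot: [-0.705, 0.709, -0.0, 0.0]
ft_force: [-0.1, -0.6, 1.1]
width: 0.0005
```

>>> apply_moves(
  increments=[
    {"xyz": [0,0,1.5],"rotation": [0,0,0],"grip": 255},
    {"xyz": [0,0,1.5],"rotation": [0,0,0],"grip": 255},
  ],
)

```text
time: 14.32
ee_pos: [0.6009, 0.1872, 0.082]
eef_rot: [-0.705, 0.709, -0.0, -0.0]
ft_force: [0.5, -0.4, -0.8]
width: 0.0006
```

>>> apply_moves(
  increments=[
    {"xyz": [0,0,1.5],"rotation": [0,0,0],"grip": 255},
    {"xyz": [0,0,1.5],"rotation": [0,0,0],"grip": 255},
  ],
)

```text
time: 14.58
ee_pos: [0.6011, 0.1873, 0.0806]
eef_rot: [-0.705, 0.709, -0.0, 0.0]
ft_force: [0.0, 0.2, 0.6]
width: 0.0007
```

>>> apply_moves(
  increments=[
    {"xyz": [0,0,1.5],"rotation": [0,0,0],"grip": 255},
    {"xyz": [0,0,2],"rotation": [0,0,0],"grip": 255},
  ],
)

```text
time: 14.82
ee_pos: [0.6014, 0.187, 0.0789]
eef_rot: [-0.705, 0.71, -0.001, 0.0]
ft_force: [-0.2, -2.6, 3.3]
width: 0.0007
```

>>> apply_moves(
  increments=[
    {"xyz": [0,0,1.5],"rotation": [0,0,0],"grip": 255},
    {"xyz": [0,0,2],"rotation": [0,0,0],"grip": 255},
  ],
)

```text
time: 15.08
ee_pos: [0.6017, 0.187, 0.078]
eef_rot: [-0.705, 0.71, -0.001, 0.0]
ft_force: [-5.6, -2.9, 15.0]
width: 0.0007
```

Run:
```python
from h import *
from bench import r,viewer
s=r.read_state();tell(s);pad(s,1,-1,.081)
b=(180,180,310,280);c=viewer.camera("side");cv2.imwrite("pics/side_p8.png",up(c,b,6))
```

```text
t 15.07 pos [601.69 187.    77.99] ang -90.41 zax [ 0.002 -0.001 -1.   ] F [-5.64 -2.89 15.04] w 0.7
xyz [-0.3, 0.4, -3.0] rot [-0.12, -0.04, -0.06]
```

View pics/side_p8.png

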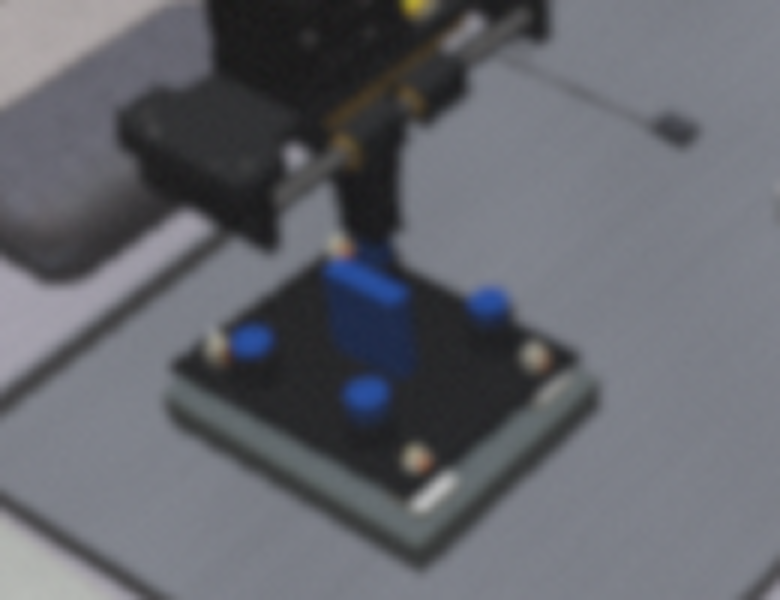

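>>> apply_moves(
  increments=[
    {"xyz": [0,0.2,1.2],"rotation": [0,0,0],"grip": 255},
    {"xyz": [0,0.2,1.2],"rotation": [0,0,0],"grip": 255},
  ],
)

```text
time: 15.38
ee_pos: [0.6017, 0.187, 0.078]
eef_rot: [-0.705, 0.71, -0.001, 0.001]
ft_force: [-3.8, -3.3, 13.5]
width: 0.0003
```

>>> apply_moves(
  increments=[
    {"xyz": [0,0.2,1.4],"rotation": [0,0,0],"grip": 255},
    {"xyz": [0,0.2,1.4],"rotation": [0,0,0],"grip": 255},
  ],
)

```text
time: 15.62
ee_pos: [0.6017, 0.187, 0.078]
eef_rot: [-0.705, 0.71, -0.002, 0.001]
ft_force: [-6.1, -2.9, 14.5]
width: 0.0004
```

Run:
```python
from h import *
from bench import r,viewer
s=r.read_state();tell(s);pad(s,-1,1,.087)
```

```text
t 15.62 pos [601.68 187.03  78.  ] ang -90.42 zax [ 0.004 -0.001 -1.   ] F [-6.07 -2.93 14.46] w 0.4
xyz [-76.2, 68.5, -9.3] rot [-0.2, -0.06, -0.07]
```

>>> apply_moves(
  increments=[
    {"xyz": [0,0,-34],"rotation": [0,0,0],"grip": 255},
    {"xyz": [-35,31,-36],"rotation": [-0.2,0,0],"grip": 255},
    {"xyz": [-76.2,68.5,-36],"rotation": [-0.2,0,0],"grip": 255},
    {"xyz": [-76.2,68.5,-36],"rotation": [-0.2,0,0],"grip": 255},
    {"xyz": [-76.2,68.5,-16],"rotation": [-0.2,0,0],"grip": 255},
  ],
)

```text
time: 16.25
ee_pos: [0.5346, 0.264, 0.094]
eef_rot: [-0.705, 0.71, -0.001, 0.001]
ft_force: [0.6, -0.4, -0.1]
width: 0.0006
```

Run:
```python
from h import *
from bench import r,viewer
s=r.read_state();tell(s);pad(s,-1,1,.087)
```

```text
t 16.25 pos [534.63 264.02  94.01] ang -90.4 zax [ 0.003 -0.    -1.   ] F [ 0.6  -0.35 -0.08] w 0.6
xyz [0.3, 0.9, 7.0] rot [-0.15, -0.02, -0.05]
```

>>> apply_moves(
  increments=[
    {"xyz": [0.3,0.9,4],"rotation": [-0.1,0,0],"grip": 255},
    {"xyz": [0.3,0.9,7.5],"rotation": [-0.1,0,0],"grip": 255},
    {"xyz": [0.3,0.9,9],"rotation": [-0.1,0,0],"grip": 255},
  ],
)

```text
time: 16.62
ee_pos: [0.5341, 0.2633, 0.0848]
eef_rot: [-0.704, 0.71, -0.0, 0.0]
ft_force: [0.6, -0.9, -0.5]
width: 0.0003
```

>>> apply_moves(
  increments=[
    {"xyz": [0,0,1.2],"rotation": [0,0,0],"grip": 255},
    {"xyz": [0,0,1.2],"rotation": [0,0,0],"grip": 255},
  ],
)

```text
time: 16.88
ee_pos: [0.5342, 0.2632, 0.0836]
eef_rot: [-0.704, 0.71, -0.0, 0.0]
ft_force: [-0.4, -0.1, -0.0]
width: 0.0003
```

>>> apply_moves(
  increments=[
    {"xyz": [0,0,1.2],"rotation": [0,0,0],"grip": 255},
    {"xyz": [0,0,1.2],"rotation": [0,0,0],"grip": 255},
  ],
)

```text
time: 17.12
ee_pos: [0.5342, 0.2633, 0.0825]
eef_rot: [-0.704, 0.71, -0.0, 0.0]
ft_force: [0.1, -0.6, 0.0]
width: 0.0007
```

>>> apply_moves(
  increments=[
    {"xyz": [0,0,1.4],"rotation": [0,0,0],"grip": 255},
    {"xyz": [0,0,1.4],"rotation": [0,0,0],"grip": 255},
  ],
)

```text
time: 17.38
ee_pos: [0.5341, 0.2632, 0.0809]
eef_rot: [-0.704, 0.71, -0.0, 0.0]
ft_force: [-0.2, -0.4, 0.6]
width: 0.0006
```

>>> apply_moves(
  increments=[
    {"xyz": [0,0,1.4],"rotation": [0,0,0],"grip": 255},
    {"xyz": [0,0,1.4],"rotation": [0,0,0],"grip": 255},
  ],
)

```text
time: 17.62
ee_pos: [0.5342, 0.2635, 0.0797]
eef_rot: [-0.704, 0.71, -0.0, 0.0]
ft_force: [-0.6, 0.7, 1.4]
width: 0.0004
```

>>> apply_moves(
  increments=[
    {"xyz": [0,0,1.4],"rotation": [0,0,0],"grip": 255},
    {"xyz": [0,0,1.4],"rotation": [0,0,0],"grip": 255},
  ],
)

```text
time: 17.88
ee_pos: [0.5342, 0.2639, 0.0784]
eef_rot: [-0.704, 0.71, -0.0, 0.001]
ft_force: [0.4, 1.5, 2.3]
width: 0.0001
```

>>> apply_moves(
  increments=[
    {"xyz": [0,0,1.5],"rotation": [0,0,0],"grip": 255},
    {"xyz": [0,0,1.5],"rotation": [0,0,0],"grip": 255},
  ],
)

```text
time: 18.12
ee_pos: [0.5341, 0.2636, 0.0765]
eef_rot: [-0.704, 0.71, -0.0, 0.0]
ft_force: [0.0, 0.6, 1.2]
width: 0.0002
```

>>> apply_moves(
  increments=[
    {"xyz": [0,0,1.5],"rotation": [0,0,0],"grip": 255},
    {"xyz": [0,0,1.5],"rotation": [0,0,0],"grip": 255},
  ],
)

```text
time: 18.38
ee_pos: [0.5339, 0.2632, 0.0746]
eef_rot: [-0.704, 0.71, -0.0, -0.0]
ft_force: [0.8, 0.2, 0.2]
width: 0.0004
```

Run:
```python
from h import *
from bench import r,viewer
s=r.read_state();tell(s);pad(s,-1,1,.087)
b=(180,180,310,280);c=viewer.camera("side");cv2.imwrite("pics/side_p9.png",up(c,b,6))
```

```text
t 18.38 pos [533.9  263.22  74.58] ang -90.44 zax [ 0.    -0.001 -1.   ] F [0.81 0.17 0.21] w 0.4
xyz [-0.5, 0.2, -12.4] rot [-0.02, -0.04, -0.09]
```

View pics/side_p9.png

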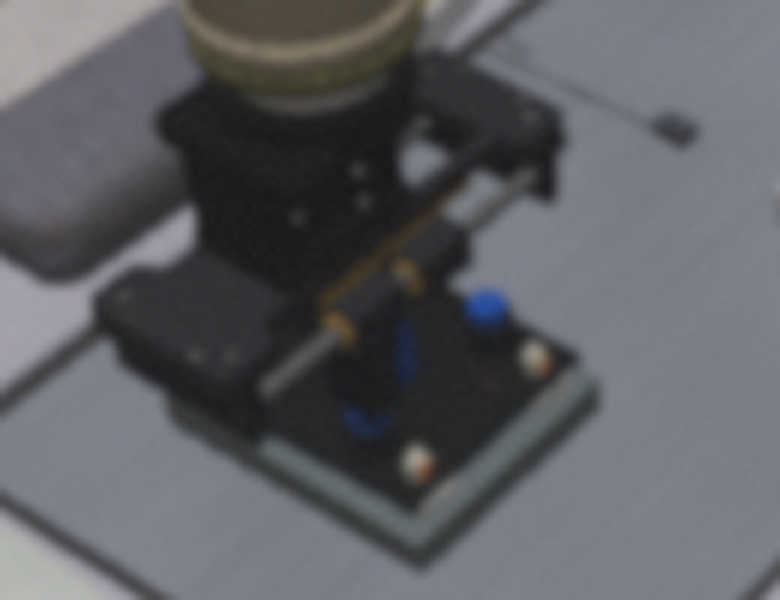

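>>> apply_moves(
  increments=[
    {"xyz": [0,0,-40],"rotation": [0,0,0],"grip": 255},
    {"xyz": [-38,-34,-60],"rotation": [0,0,0],"grip": 255},
    {"xyz": [-38,-34,-60],"rotation": [0,0,0],"grip": 255},
  ],
)

```text
time: 18.8
ee_pos: [0.5699, 0.3035, 0.136]
eef_rot: [-0.705, 0.709, -0.0, 0.002]
ft_force: [0.9, -0.5, -0.5]
width: 0.0005
```

```bash
cat > tilt.py <<'E'
from h import *
def tilt(c,z0=.049):
    a=np.radians(YAW);Rm=np.array([[np.cos(a),-np.sin(a)],[np.sin(a),np.cos(a)]])
    P=cloud(c);v=c["img"].max(2)
    q=(P[...,:2]-C0)@Rm
    m=(v<60)&(abs(q[...,0])<.064)&(abs(q[...,1])<.05)&(P[...,2]>.03)&(P[...,2]<.062)
    m=cv2.erode(m.astype(np.uint8),np.ones((2,2)))>0
    X=np.c_[q[m],np.ones(m.sum())];z=P[m][:,2]
    k=np.ones(len(z),bool)
    for _ in range(5):
        w=np.linalg.lstsq(X[k],z[k],rcond=None)[0];rs=z-X@w;k=abs(rs)<2.5*rs[k].std()
    print("n",k.sum(),"sd",rs[k].std().round(4),"tilt deg x,y",np.degrees(np.arctan(w[:2])).round(2),"mid z mm",(w[2]*1e3).round(2),
      "corner under-above-seat mm:",{n:round((w@[.058*i,.038*j,1])*1e3-5-32,1) for n,(i,j) in {"++":(1,1),"+-":(1,-1),"-+":(-1,1),"--":(-1,-1)}.items()})
E
python3 - <<'E'
from tilt import *
from bench import r,viewer
s=r.read_state();tell(s)
tilt(pickle.load(open("side5.pkl","rb")))
b=(180,180,310,280);c=viewer.camera("side");cv2.imwrite("pics/side_p10.png",up(c,b,6));tilt(c);pickle.dump(c,open("side10.pkl","wb"))
tilt(viewer.camera("top"))
E
```

```text
t 18.8 pos [569.85 303.52 136.04] ang -90.38 zax [ 0.003  0.002 -1.   ] F [ 0.88 -0.49 -0.51] w 0.5
n 624 sd 0.0014 tilt deg x,y [-0.    0.36] mid z mm 48.06 corner under-above-seat mm: {'++': np.float64(11.3), '+-': np.float64(10.8), '-+': np.float64(11.3), '--': np.float64(10.8)}
n 592 sd 0.0014 tilt deg x,y [-1.68  0.1 ] mid z mm 38.17 corner under-above-seat mm: {'++': np.float64(-0.5), '+-': np.float64(-0.6), '-+': np.float64(2.9), '--': np.float64(2.8)}
n 671 sd 0.0019 tilt deg x,y [-1.37 -0.35] mid z mm 39.3 corner under-above-seat mm: {'++': np.float64(0.7), '+-': np.float64(1.1), '-+': np.float64(3.5), '--': np.float64(3.9)}
```

View pics/side_p10.png

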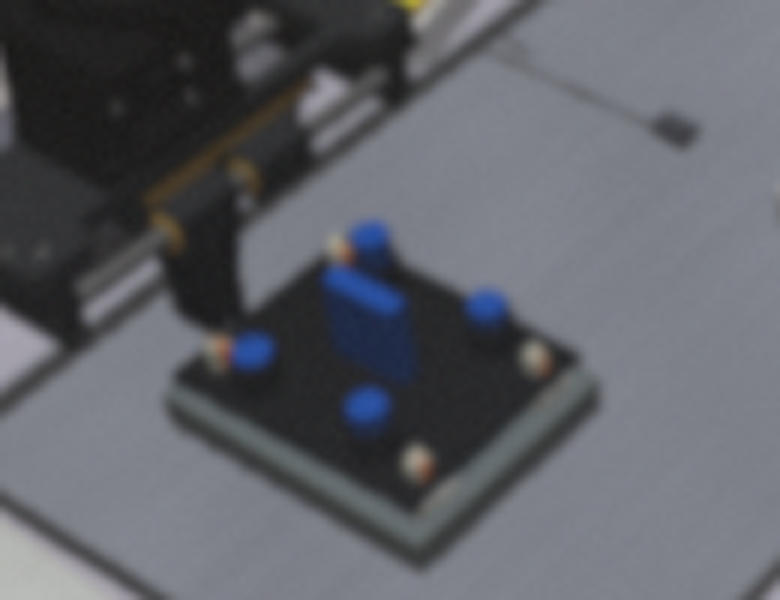

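Run:
```python
from h import *
from bench import r,viewer
s=r.read_state();tell(s);pad(s,-1,1,.077)
```

```text
t 18.9 pos [568.   300.73 133.86] ang -90.43 zax [-0.001 -0.001 -1.   ] F [-1.33 -0.27 -0.91] w 0.4
xyz [37.2, 34.0, 56.9] rot [0.03, -0.07, -0.08]
```

>>> apply_moves(
  increments=[
    {"xyz": [37,34,20],"rotation": [0,0,0],"grip": 255},
    {"xyz": [37,34,45],"rotation": [0,0,0],"grip": 255},
    {"xyz": [37,34,54],"rotation": [0,0,0],"grip": 255},
    {"xyz": [37,34,56],"rotation": [0,0,0],"grip": 255},
  ],
)

```text
time: 19.4
ee_pos: [0.5336, 0.2638, 0.0776]
eef_rot: [-0.704, 0.71, -0.0, -0.001]
ft_force: [-0.3, -0.2, -0.0]
width: 0.0005
```

Run:
```python
from h import *
from bench import r,viewer
s=r.read_state();tell(s);pad(s,-1,1,.076)
```

```text
t 19.4 pos [533.56 263.75  77.64] ang -90.43 zax [-0.001 -0.002 -1.   ] F [-0.32 -0.18 -0.  ] w 0.5
xyz [0.0, -0.2, 1.6] rot [0.07, -0.09, -0.08]
```

>>> apply_moves(
  increments=[
    {"xyz": [0,0,1.5],"rotation": [0,0,0],"grip": 255},
    {"xyz": [0,0,3],"rotation": [0,0,0],"grip": 255},
    {"xyz": [0,0,3],"rotation": [0,0,0],"grip": 255},
  ],
)

```text
time: 19.77
ee_pos: [0.5337, 0.2639, 0.0749]
eef_rot: [-0.704, 0.71, -0.0, -0.001]
ft_force: [-1.0, 0.3, -0.1]
width: 0.0004
```

>>> apply_moves(
  increments=[
    {"xyz": [0,0,1.4],"rotation": [0,0,0],"grip": 255},
    {"xyz": [0,0,1.4],"rotation": [0,0,0],"grip": 255},
  ],
)

```text
time: 20.02
ee_pos: [0.5337, 0.2643, 0.0737]
eef_rot: [-0.705, 0.71, -0.0, -0.001]
ft_force: [-1.4, 0.3, 2.5]
width: 0.0002
```

>>> apply_moves(
  increments=[
    {"xyz": [0,0,1.4],"rotation": [0,0,0],"grip": 255},
    {"xyz": [0,0,1.4],"rotation": [0,0,0],"grip": 255},
  ],
)

```text
time: 20.27
ee_pos: [0.5337, 0.2641, 0.072]
eef_rot: [-0.704, 0.71, -0.0, -0.001]
ft_force: [0.0, -0.2, -0.4]
width: 0.0004
```

>>> apply_moves(
  increments=[
    {"xyz": [0,0,1.2],"rotation": [0,0,0],"grip": 255},
    {"xyz": [0,0,1.2],"rotation": [0,0,0],"grip": 255},
  ],
)

```text
time: 20.52
ee_pos: [0.5338, 0.2641, 0.0716]
eef_rot: [-0.704, 0.71, -0.0, -0.001]
ft_force: [-3.5, -2.1, 10.1]
width: 0.0002
```

>>> apply_moves(
  increments=[
    {"xyz": [0,0,1],"rotation": [0,0,0],"grip": 255},
    {"xyz": [0,0,1],"rotation": [0,0,0],"grip": 255},
  ],
)

```text
time: 20.78
ee_pos: [0.5339, 0.2641, 0.0716]
eef_rot: [-0.704, 0.71, -0.001, -0.001]
ft_force: [-4.4, -2.4, 12.4]
width: 0.0003
```

>>> apply_moves(
  increments=[
    {"xyz": [0,0,-28],"rotation": [0,0,0],"grip": 255},
    {"xyz": [36,0,-28],"rotation": [0,0,0],"grip": 255},
    {"xyz": [76.5,0.4,-28],"rotation": [0,0,0],"grip": 255},
    {"xyz": [76.5,0.4,-20],"rotation": [0,0,0],"grip": 255},
    {"xyz": [76.5,0.4,-12],"rotation": [0,0,0],"grip": 255},
  ],
)

```text
time: 21.4
ee_pos: [0.5329, 0.188, 0.0833]
eef_rot: [-0.704, 0.71, -0.0, -0.0]
ft_force: [-0.5, 0.7, -0.1]
width: 0.0004
```

Run:
```python
from tilt import *
from bench import r,viewer
s=r.read_state();tell(s);pad(s,-1,-1,.076)
c=viewer.camera("side");tilt(c)
```

```text
t 21.4 pos [532.9  187.98  83.3 ] ang -90.44 zax [ 0.    -0.001 -1.   ] F [-0.47  0.72 -0.13] w 0.4
xyz [0.3, -0.4, 7.3] rot [-0.0, -0.07, -0.09]
n 610 sd 0.0014 tilt deg x,y [-0.23  0.34] mid z mm 36.36 corner under-above-seat mm: {'++': np.float64(-0.6), '+-': np.float64(-1.1), '-+': np.float64(-0.2), '--': np.float64(-0.6)}
```

>>> apply_moves(
  increments=[
    {"xyz": [0.3,-0.4,4],"rotation": [0,0,0],"grip": 255},
    {"xyz": [0.3,-0.4,8],"rotation": [0,0,0],"grip": 255},
    {"xyz": [0.3,-0.4,9],"rotation": [0,0,0],"grip": 255},
  ],
)

```text
time: 21.82
ee_pos: [0.5323, 0.1884, 0.0728]
eef_rot: [-0.705, 0.709, 0.0, -0.001]
ft_force: [0.5, -0.0, -0.2]
width: 0.0005
```

>>> apply_moves(
  increments=[
    {"xyz": [0,0,1.3],"rotation": [0,0,0],"grip": 255},
    {"xyz": [0,0,1.3],"rotation": [0,0,0],"grip": 255},
  ],
)

```text
time: 22.08
ee_pos: [0.5323, 0.1884, 0.0715]
eef_rot: [-0.705, 0.709, 0.0, -0.001]
ft_force: [0.3, 0.1, 1.1]
width: 0.0006
```

>>> apply_moves(
  increments=[
    {"xyz": [0,0,1.3],"rotation": [0,0,0],"grip": 255},
    {"xyz": [0,0,1.3],"rotation": [0,0,0],"grip": 255},
  ],
)

```text
time: 22.32
ee_pos: [0.5325, 0.1884, 0.0704]
eef_rot: [-0.705, 0.709, 0.0, -0.001]
ft_force: [-0.3, -1.0, 2.1]
width: 0.0005
```

>>> apply_moves(
  increments=[
    {"xyz": [0,0,1.2],"rotation": [0,0,0],"grip": 255},
    {"xyz": [0,0,1.2],"rotation": [0,0,0],"grip": 255},
  ],
)

```text
time: 22.58
ee_pos: [0.5326, 0.1885, 0.0703]
eef_rot: [-0.705, 0.709, -0.0, -0.001]
ft_force: [-5.1, -1.9, 13.4]
width: 0.0003
```

>>> apply_moves(
  increments=[
    {"xyz": [0,0,-32],"rotation": [0,0,0],"grip": 255},
    {"xyz": [-35,-31,-34],"rotation": [0,0,0],"grip": 255},
    {"xyz": [-75.5,-69,-34],"rotation": [0,0,0],"grip": 255},
    {"xyz": [-75.5,-69,-30],"rotation": [0,0,0],"grip": 255},
    {"xyz": [-75.5,-69,-8],"rotation": [0,0,0],"grip": 255},
  ],
)

```text
time: 23.2
ee_pos: [0.6025, 0.2638, 0.078]
eef_rot: [-0.705, 0.709, -0.001, -0.0]
ft_force: [-0.6, -0.3, -0.8]
width: 0.0003
```

Run:
```python
from tilt import *
from bench import r,viewer
s=r.read_state();tell(s);pad(s,1,1,.071)
```

```text
t 23.2 pos [602.5  263.81  77.98] ang -90.34 zax [ 0.    -0.001 -1.   ] F [-0.58 -0.33 -0.79] w 0.3
xyz [0.5, 0.8, 7.0] rot [-0.02, -0.06, 0.01]
```

>>> apply_moves(
  increments=[
    {"xyz": [0.5,0.8,4],"rotation": [0,0,0],"grip": 255},
    {"xyz": [0.5,0.8,7],"rotation": [0,0,0],"grip": 255},
    {"xyz": [0.5,0.8,8],"rotation": [0,0,0],"grip": 255},
  ],
)

```text
time: 23.58
ee_pos: [0.6018, 0.2628, 0.0703]
eef_rot: [-0.705, 0.709, -0.001, -0.0]
ft_force: [-1.0, 0.1, 0.1]
width: 0.0002
```

>>> apply_moves(
  increments=[
    {"xyz": [0,0,1.3],"rotation": [0,0,0],"grip": 255},
    {"xyz": [0,0,1.3],"rotation": [0,0,0],"grip": 255},
  ],
)

```text
time: 23.82
ee_pos: [0.6019, 0.2628, 0.0693]
eef_rot: [-0.705, 0.709, -0.001, 0.0]
ft_force: [-0.1, 0.0, 0.6]
width: 0.0006
```

>>> apply_moves(
  increments=[
    {"xyz": [0,0,1.3],"rotation": [0,0,0],"grip": 255},
    {"xyz": [0,0,1.3],"rotation": [0,0,0],"grip": 255},
  ],
)

```text
time: 24.08
ee_pos: [0.6019, 0.2628, 0.068]
eef_rot: [-0.705, 0.709, -0.001, 0.0]
ft_force: [0.6, 0.0, -0.7]
width: 0.0006
```

>>> apply_moves(
  increments=[
    {"xyz": [0,0,1.3],"rotation": [0,0,0],"grip": 255},
    {"xyz": [0,0,1.3],"rotation": [0,0,0],"grip": 255},
  ],
)

```text
time: 24.32
ee_pos: [0.6018, 0.2627, 0.0665]
eef_rot: [-0.705, 0.709, -0.001, -0.0]
ft_force: [-0.0, 0.4, -0.3]
width: 0.0006
```

>>> apply_moves(
  increments=[
    {"xyz": [0,0,1.2],"rotation": [0,0,0],"grip": 255},
    {"xyz": [0,0,1.2],"rotation": [0,0,0],"grip": 255},
  ],
)

```text
time: 24.58
ee_pos: [0.602, 0.2628, 0.0659]
eef_rot: [-0.705, 0.709, -0.001, 0.0]
ft_force: [-1.5, -0.9, 4.6]
width: 0.0002
```

>>> apply_moves(
  increments=[
    {"xyz": [0,0,1.2],"rotation": [0,0,0],"grip": 255},
    {"xyz": [0,0,1.2],"rotation": [0,0,0],"grip": 255},
  ],
)

```text
time: 24.82
ee_pos: [0.6021, 0.2629, 0.0658]
eef_rot: [-0.705, 0.709, -0.001, 0.0]
ft_force: [-4.4, -2.1, 10.4]
width: 0.0005
```

>>> apply_moves(
  increments=[
    {"xyz": [0,0,-34],"rotation": [0,0,0],"grip": 255},
    {"xyz": [36,0,-34],"rotation": [0,0,0],"grip": 255},
    {"xyz": [76,0.5,-34],"rotation": [0,0,0],"grip": 255},
    {"xyz": [76,0.5,-26],"rotation": [0,0,0],"grip": 255},
    {"xyz": [76,0.5,-18],"rotation": [0,0,0],"grip": 255},
  ],
)

```text
time: 25.45
ee_pos: [0.6009, 0.1875, 0.0836]
eef_rot: [-0.705, 0.709, -0.001, 0.0]
ft_force: [-0.3, 0.8, -0.6]
width: 0.0001
```

Run:
```python
from tilt import *
from bench import r,viewer
s=r.read_state();tell(s);pad(s,1,-1,.079)
```

```text
t 25.45 pos [600.87 187.48  83.57] ang -90.37 zax [ 0.002 -0.001 -1.   ] F [-0.33  0.76 -0.58] w 0.1
xyz [0.2, -0.4, 4.6] rot [-0.11, -0.05, -0.02]
```

>>> apply_moves(
  increments=[
    {"xyz": [0,-0.4,2],"rotation": [0,0,0],"grip": 255},
    {"xyz": [0,-0.4,4],"rotation": [0,0,0],"grip": 255},
    {"xyz": [0,-0.4,5],"rotation": [0,0,0],"grip": 255},
  ],
)

```text
time: 25.82
ee_pos: [0.6012, 0.1881, 0.0785]
eef_rot: [-0.705, 0.709, -0.001, 0.0]
ft_force: [0.4, 0.1, 0.5]
width: 0.0001
```

>>> apply_moves(
  increments=[
    {"xyz": [0,0,1.2],"rotation": [0,0,0],"grip": 255},
    {"xyz": [0,0,1.2],"rotation": [0,0,0],"grip": 255},
  ],
)

```text
time: 26.08
ee_pos: [0.6012, 0.1882, 0.0773]
eef_rot: [-0.705, 0.709, -0.001, 0.0]
ft_force: [-0.8, 0.2, 0.3]
width: 0.0003
```

>>> apply_moves(
  increments=[
    {"xyz": [0,0,1.2],"rotation": [0,0,0],"grip": 255},
    {"xyz": [0,0,1.2],"rotation": [0,0,0],"grip": 255},
  ],
)

```text
time: 26.32
ee_pos: [0.6014, 0.1882, 0.0765]
eef_rot: [-0.705, 0.709, -0.001, 0.001]
ft_force: [-0.6, -0.8, 3.6]
width: 0.0005
```

>>> apply_moves(
  increments=[
    {"xyz": [0,0,1.2],"rotation": [0,0,0],"grip": 255},
    {"xyz": [0,0,1.2],"rotation": [0,0,0],"grip": 255},
  ],
)

```text
time: 26.58
ee_pos: [0.6015, 0.1882, 0.0764]
eef_rot: [-0.705, 0.709, -0.001, 0.001]
ft_force: [-4.7, -2.2, 10.7]
width: 0.0004
```

>>> apply_moves(
  increments=[
    {"xyz": [0,0,1.2],"rotation": [0,0,0],"grip": 255},
    {"xyz": [0,0,1.2],"rotation": [0,0,0],"grip": 255},
  ],
)

```text
time: 26.82
ee_pos: [0.6015, 0.1882, 0.0764]
eef_rot: [-0.705, 0.709, -0.001, 0.001]
ft_force: [-5.9, -2.5, 11.6]
width: 0.0005
```

>>> apply_moves(
  increments=[
    {"xyz": [0,0,-50],"rotation": [0,0,0],"grip": 255},
    {"xyz": [50,0,-85],"rotation": [0,0,0],"grip": 255},
    {"xyz": [100,0,-100],"rotation": [0,0,0],"grip": 255},
    {"xyz": [150,0,-100],"rotation": [0,0,0],"grip": 255},
    {"xyz": [200,0,-100],"rotation": [0,0,0],"grip": 255},
  ],
)

```text
time: 27.45
ee_pos: [0.5999, -0.0133, 0.1769]
eef_rot: [-0.705, 0.709, -0.002, 0.001]
ft_force: [0.4, 0.1, 0.0]
width: 0.0004
```

>>> apply_moves(
  increments=[
    {"xyz": [60,0,0],"rotation": [0,0,0],"grip": 255},
    {"xyz": [60,0,0],"rotation": [0,0,0],"grip": 255},
    {"xyz": [60,0,0],"rotation": [0,0,0],"grip": 255},
  ],
)

```text
time: 27.82
ee_pos: [0.5995, -0.0728, 0.1768]
eef_rot: [-0.705, 0.709, -0.002, 0.001]
ft_force: [0.1, 0.5, -0.5]
width: 0.0006
```

Run:
```python
from tilt import *
from ov import ov
from bench import r,viewer
s=r.read_state();tell(s)
for k in range(3):
  for n in ("side","top"):
    c=viewer.camera(n);print(n);tilt(c)
    if n=="side": ov(c,(180,180,310,280),C0,YAW,.032,"pics/side_fin_ov.png");cv2.imwrite("pics/side_fin.png",up(c,(195,205,300,280),7))
    else: cv2.imwrite("pics/top_fin.png",c["img"])
```

```text
t 27.82 pos [599.52 -72.83 176.81] ang -90.34 zax [ 0.004 -0.001 -1.   ] F [ 0.14  0.48 -0.5 ] w 0.6
side
n 605 sd 0.0014 tilt deg x,y [-0.35  0.33] mid z mm 36.36 corner under-above-seat mm: {'++': np.float64(-0.8), '+-': np.float64(-1.2), '-+': np.float64(-0.1), '--': np.float64(-0.5)}
top
n 845 sd 0.002 tilt deg x,y [0.11 0.15] mid z mm 37.42 corner under-above-seat mm: {'++': np.float64(0.6), '+-': np.float64(0.4), '-+': np.float64(0.4), '--': np.float64(0.2)}
side
n 594 sd 0.0015 tilt deg x,y [-0.16  0.2 ] mid z mm 36.3 corner under-above-seat mm: {'++': np.float64(-0.7), '+-': np.float64(-1.0), '-+': np.float64(-0.4), '--': np.float64(-0.7)}
top
n 839 sd 0.0019 tilt deg x,y [-0.03  0.05] mid z mm 37.62 corner under-above-seat mm: {'++': np.float64(0.6), '+-': np.float64(0.6), '-+': np.float64(0.7), '--': np.float64(0.6)}
side
n 604 sd 0.0015 tilt deg x,y [-0.18  0.29] mid z mm 36.49 corner under-above-seat mm: {'++': np.float64(-0.5), '+-': np.float64(-0.9), '-+': np.float64(-0.1), '--': np.float64(-0.5)}
top
n 837 sd 0.0019 tilt deg x,y [-0.19 -0.19] mid z mm 37.57 corner under-above-seat mm: {'++': np.float64(0.2), '+-': np.float64(0.5), '-+': np.float64(0.6), '--': np.float64(0.9)}
```

View pics/side_fin.png

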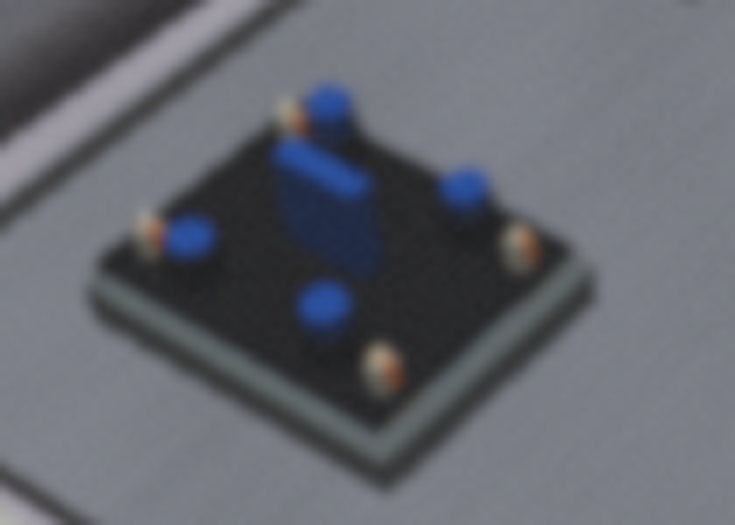

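View pics/side_fin_ov.png

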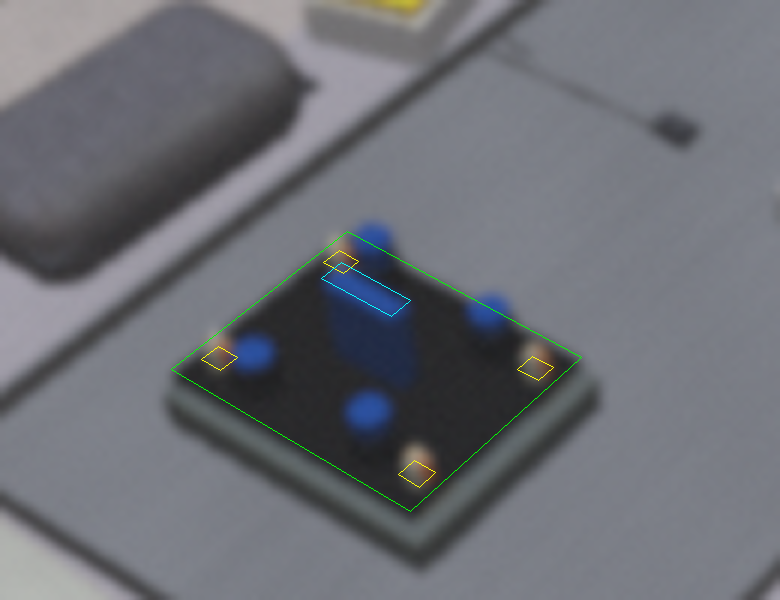

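View pics/top_fin.png

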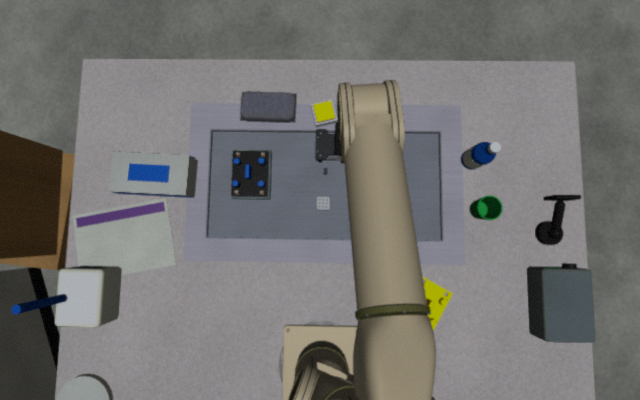

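Run:
```python
from tilt import *
from bench import r,viewer
c5=pickle.load(open("side5.pkl","rb"));cf=viewer.camera("side")
T={"++":65.8,"+-":76.4,"--":70.3,"-+":71.6}
def padz(c):
    b=(180,180,310,280);im=up(c,b,8);h=cv2.cvtColor(im,cv2.COLOR_BGR2HSV)
    m=cv2.inRange(h,(100,150,130),(130,255,255))
    out={}
    for st,ce in blobs(m,300,6000):
        uv=back(b,[ce])[0];best=None
        for n,(i,j) in {"++":(1,1),"+-":(1,-1),"-+":(-1,1),"--":(-1,-1)}.items():
            q=C0+[i*.034,j*.038];zs=np.arange(.04,.1,.0002);d=np.linalg.norm(proj(c,np.c_[np.tile(q,(len(zs),1)),zs])-uv,axis=1);k=d.argmin()
            if d[k]<1.2: out.setdefault(n,[]).append((round(zs[k]*1e3,1),round(d[k],2),int(st[4])))
    return out
print(padz(c5));print(padz(cf));print({k:v-8 for k,v in T.items()})
# top-camera pad depth relative to plate, initial
```

```text
{'+-': [(np.float64(76.6), np.float64(0.07), 809)], '--': [(np.float64(70.4), np.float64(0.06), 883)], '++': [(np.float64(66.6), np.float64(0.1), 1201)], '-+': [(np.float64(72.4), np.float64(0.04), 1325)]}
{'+-': [(np.float64(64.4), np.float64(0.07), 742)], '--': [(np.float64(58.4), np.float64(0.22), 901)], '++': [(np.float64(55.0), np.float64(0.14), 1064)], '-+': [(np.float64(60.8), np.float64(0.16), 1267)]}
{'++': 57.8, '+-': 68.4, '--': 62.3, '-+': 63.599999999999994}
```

Run:
```python
from bench import r
print(r.close_job())
```

```text
the job is handed in; nothing more can be done
None
```

The cover is on the holder with all four corners seated, and the job was handed in at about 28 s. I carried the cover by its rib, set it over the posts, let go of the rib, then pressed only the pads with the closed fingertips.

**Seating checks at the end:**
- **Touch:** each pad came to a firm stop at 10–13 N.
- **Pad drop in the side images:** each pad dropped 11.6–12.2 mm.
- **Height from the depth images:** every corner measured within about ±1.2 mm of the shoulders. The side camera reads slightly low and the top camera slightly high. Tilt was under 0.4°, and the orange barbs show above the plate at all four posts.

**Forces and tilt:** the highest force I read was 15 N, on one pad. I only read force at the end of each move, so a brief higher peak could have gone unseen.

The descent was less even than asked: the +x side reached home while the −x side was still about 3–4 mm up. The plate was then tipped about 1.7°. By my estimate it tipped up to about 4° for a moment earlier, which I did not measure.

The bystanders were not touched. The arm ended clear of the holder, though it hid the phone and part of the yellow look-alike in the last top picture.

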